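# Fit the cell in the model car and lay on its engine cover

### The job

Fit the blue cell in the model car's battery bay: push its flat end against the brass spring plate first, then press its nub end down until the clips hold it fully home. Then lay the loose red engine cover gently on the car's four posts, ridge along the car, fully home. All is delicate: grip the cell and the cover with at most 45 N, press them on the car with at most 50 N, drop nothing, and leave the grey cell, tyre and bottle alone.

Things in the scene. Friction and masses are not known exactly. Their poses are not given: they have to be found in the camera images.
- car: Red model car, 375 mm long, 170 wide, fixed on a yellow board (4 mm above the work surface), rear bay open. Origin on the board under mid-bay; x to the nose, z up. Deck top z 40. Four black posts, 8 mm thick, at x +-51, y +-45, tops z 76, round-edged. Cabin from x 79 on, to z 107; tail bar x -88 to -76, to z 56; rear wheels |y| over 64, x -60 to 0, to z 60.
- bay (a point): Point fixed in the car where the centre of the blue cell's can lies when home (cell along x, nub to the nose): x -2, y 0, z 55 mm in the car frame; axes as the car's. Saddles at x +-22, 10 mm long, carry the cell (top z 46); between x -15 and 15 the deck beside the cell is free for fingers. Side lips at x -22 +-6: 11 mm off the middle, flaring outward above z 54, up to z 63.
- spring (a joint): Travel of the brass spring plate at the tail end of the bay, m: 0 free, grows towards the tail, 0.009 at most; 0.003 with the cell home. It pushes back with 1.4 N when free plus 0.45 N per mm.
- spring_face (a point): Middle of the spring plate's face (16 mm wide, 20 tall), moving with it; free at x -31.5, y 0, z 55 mm in the car frame. The cell goes in tilted about 25 degrees, flat end low, pushing the plate 5 to 7 mm back until the nub can go down inside the lug.
- lug (a point): Middle of the face of the fixed brass lug at the nose end of the bay: x 32.5, y 0, z 55 mm in the car frame; 16 mm wide, top at z 71. From the free spring plate to it are 64 mm; the cell is 67 mm long.
- clip_a (a joint): How far the left (+y) steel clip is pushed outward, m, 0.004 at most. Clips: round bars of radius 2 mm, 14 long, along x about x 22, at y +-10, z 59.7 mm in the car frame. The tilted cell's nub end rests on them about 9 mm above home (9 degrees tilt) and snaps between them when pressed on top near x 16 with 4 to 10 N. Top of the cell at home: z 64.
- clip_b (a joint): The same for the clip on the car's right (-y).
- cell: Blue cylinder cell, brass band at its nub end. Can 18 mm diameter, 65 long, plus a nub 7 wide, 2 long; about 45 g. Origin: centre of the can, on its axis; x along it to the nub. Lies level on a white rest, axis 17 mm above the work surface; the rest's lips stand 20 to 28 mm from the middle, its 12 mm wide strip leaves the middle free for fingers. A grip over 45 N dents it.
- cell_nub (a point): Tip of the blue cell's nub, on the axis, 34.5 mm from the cell's origin. This end goes to the lug.
- cell_flat (a point): Centre of the blue cell's flat end, 32.5 mm from the cell's origin. This end goes to the spring plate.
- cover: Loose thin red engine cover, 122 (x) by 110 (y) mm, 33 tall, about 60 g. Origin: centre of its lower edge; z up. Rim 10 mm deep, inside 118 by 106 (posts span 110 by 98). Skin top z 13; on it, in the middle, a ridge 60 long (x), 20 wide (y), z 13 to 33, to grip across y; black scoop at its +x end. May lie either way round. A grip over 45 N cracks it.
- cover_seat (a point): Point fixed in the car where the cover's origin lies when it is home on the posts: x 0, y 0, z 66 mm in the car frame. Axes as the car's.
- old_cell: Grey spent cell of the same size, black band, on a white rest of its own: leave it. Origin at the centre of the can.
- tyre: Loose black tyre, 60 mm diameter, 20 tall, lying flat: leave it. Origin at the centre of its underside.
- bottle: Water bottle, 56 mm diameter, 170 tall, green label: leave it standing. Origin at the centre of its underside.
Things that resemble listed ones, but are neither listed nor needed, are in the scene too. There is more than one size of the cover; the one meant has the size given above.

How it is judged:
By the outcome, as a careful person would: the job done as asked, in the order asked, and still so for the second after the job is handed in, with the robot touching nothing.
It also fails if it takes over 64 s, if anything falls off the work surface, if the arm or the gripper's body presses on something with over 40 N, if the wrist force passes 120 N, or if a joint passes its speed limit or range.

### The arm

A 7-joint arm with a two-finger parallel gripper is mounted at the origin on the work surface. World frame = base frame: x ahead of the robot, y to its left, z up, the work surface at z = 0. Lengths are in m, angles in rad, forces in N, time in s.
With the tool pointing down it reaches from about 0.4 to 0.85 m from the base axis. Payload 4.5 kg.
Tool frame: the origin (TCP) lies at the very end of the fingers, on their centre line; the grasp point (between the pads) lies 19 mm behind it; z points along the fingers, x is the direction in which the jaws open and shut, and the axes are right-handed (so a half turn about z gives the same grasp; the last joint's range is limited). The gripper opens to 88 mm and grips with 3 to 60 N. Pads are 18 mm wide; open, the fingers measure 123 mm over their backs; the gripper's body (75 mm by 187 mm) begins 45 mm behind the grasp point.
Start: joints at [-1.277, 0.689, -0.195, 1.565, 0.157, 0.902, -0.215], TCP at [0.161, 0.604, 0.239] pointing down, gripper open.
Joint ranges: [-3.01, 3.01], [-0.46, 2.08], [-1.47, 1.51], [0.13, 2.56], [-1, 4.14], [0.04, 2.09], [-2.66, 2.66]. Speed limits (rad/s): [2.57, 2.57, 3.14, 3.14, 3.14, 3.14, 3.14].

### API

Orientations are given as a unit quaternion [x, y, z, w].
In Python, from plant import * gives the robot as it stands.
- The arm moves only by the tool apply_moves, never from a script. Its argument "series" is a list of rows, each an object of numbers: "x", "y", "z": the shift along the tool's x, y, z in units of 80 cm (1.0 is 80 cm); "wx", "wy", "wz": the turn, a rotation vector about the tool's x, y, z in units of pi rad (1.0 is pi rad); "fingers": the opening, from -1 (shut) to 1 (fully open), so that 0 is half open. In form: [{"x": .., "y": .., "z": .., "wx": .., "wy": .., "wz": .., "fingers": ..}, ...]. A call has 1 to 8 rows; each row shifts and turns the pose as measured when the row begins, along the tool's axes as they then stand; what a row does not reach is not made up. A row lasts 1/8 s, in which the tool goes at most 62.5 mm and 10.7 degrees, less where a joint would pass 70% of its speed; a pose out of reach is approached as far as the arm can. A call with a number of a shift or a turn outside -1 to 1 is refused whole. A call with a gripper value outside its range is refused whole. The fingers move at their own pace and stop on an object; "force" is the grip in N (left out, the last holds). Time passes only in rows, so rows that do not move let the fingers close. It gives the time, the measured TCP pose, the force and the opening at its end, in the units of the state.
- get_state(): the state, without advancing time (a new reading comes with each control period).
- snapshot(name): name is "side" or "top"; returns (picture, depth): 384x512x3 uint8, red, green, blue; 384x512 float32, m along the optical axis (not along the pixel's ray), 0 where there is no reading.
- camera_model(name): a dict with "camera_matrix" (3x3 intrinsics, pixels), "dist_coeffs" ([k1, k2, p1, p2, k3] as OpenCV has them; the pictures are not rectified), "world_from_camera" (4x4, takes a point from camera to world coordinates). Camera axes: x right, y up, looking along -z (the intrinsics and any distortion apply to the point x, -y, -z); pixel columns grow to the right and rows downward; lengths in m; the calibration is good to about 2 mm. A picture is of the moment at which its call begins. camera_model takes no time and is no camera call.
- finish_job(): hands the job in, once; it reports no verdict.
The state is a dict: "clock": time; "q": joint angles; "qd": joint speeds; "joint_torque": joint torques, N m; "tool_pos": TCP position; "eef_rot": TCP orientation; "contact_force": force on the tool from outside, world axes, zero at the start; "moment": the same for the moment, N m; "opening": opening from 0.0 (shut) to 1.0 (fully open).
Only numpy, scipy, OpenCV 4.12 (cv2) and the standard library are available. Lean on these libraries where they do the work, as an engineer would, in place of code of your own. Each camera call takes 0.05 s, during which the arm holds its last target. There are 200 camera calls.

## Working session

There is one attempt and no reset: what is moved stays moved. The work goes in short steps, Python scripts to look and compute and a tool call to move; the robot and the scene stay as the last step left them, time stands still between calls to the robot, and variables do not carry over. Pictures are saved under pics/ and viewed, about 8 in all and at most 12, crops included, and the job is handed in when it is done.

Besides the shell and the picture viewer there is one more tool, called as name(argument=value, ...) on one line, values as JSON. apply_moves: Moves the arm, as the interface text tells. Its arguments: {"type":"object","properties":{"series":{"type":"array","items":{"type":"object","properties":{"x":{"type":"number"},"y":{"type":"number"},"z":{"type":"number"},"wx":{"type":"number"},"wy":{"type":"number"},"wz":{"type":"number"},"fingers":{"type":"number"}}}},"force":{"type":"number"}},"required":["series"]}

```bash
mkdir -p pics; cat > h.py <<'E'
from plant import *
import numpy as np, cv2
from scipy.spatial.transform import Rotation as R
def snap(n):
    im,d=snapshot(n); np.savez('last_%s.npz'%n,im=im,d=d); return im,d
def load(n):
    z=np.load('last_%s.npz'%n); return z['im'],z['d']
def save(im,f,crop=None,s=1):
    if crop: im=im[crop[1]:crop[3],crop[0]:crop[2]]
    im=cv2.resize(im,None,fx=s,fy=s,interpolation=cv2.INTER_CUBIC)
    cv2.imwrite('pics/'+f,im[:,:,::-1])
def ray(n,uv):
    m=camera_model(n)
    p=cv2.undistortPoints(np.array(uv,float).reshape(-1,1,2),np.array(m['camera_matrix']),np.array(m['dist_coeffs']))[:,0]
    return np.c_[p[:,0],-p[:,1],-np.ones(len(p))],np.array(m['world_from_camera'])
def at_z(n,uv,z):
    r,T=ray(n,uv); w=r@T[:3,:3].T; o=T[:3,3]
    return o+w*((np.array(z)-o[2])/w[:,2])[:,None]
def at_d(n,uv,d):
    r,T=ray(n,uv); ds=np.array([d[int(round(v)),int(round(u))] for u,v in uv])
    return (r*ds[:,None])@T[:3,:3].T+T[:3,3]
def cloud(n,d):
    h,w=d.shape; uv=np.stack(np.meshgrid(np.arange(w),np.arange(h)),-1).reshape(-1,2)
    r,T=ray(n,uv); P=(r*d.reshape(-1,1))@T[:3,:3].T+T[:3,3]
    P[d.reshape(-1)==0]=np.nan
    return P.reshape(h,w,3)
def proj(n,P):
    m=camera_model(n);T=np.linalg.inv(np.array(m['world_from_camera']))
    c=np.atleast_2d(P)@T[:3,:3].T+T[:3,3]; c=c*[1,-1,-1]
    return cv2.projectPoints(c,np.zeros(3),np.zeros(3),np.array(m['camera_matrix']),np.array(m['dist_coeffs']))[0][:,0]
E
python3 - <<'E'
from h import *
s=get_state();print({k:np.round(v,3) for k,v in s.items()})
a,_=snap('top');b,_=snap('side')
for n in('top','side'):print(np.round(camera_model(n)['world_from_camera'],3).tolist(),camera_model(n)['camera_matrix'])
save(a,'top0.png',s=1.56);save(b,'side0.png',s=1.56)
E
```

```text
{'clock': np.float64(0.0), 'q': array([-1.277,  0.69 , -0.194,  1.566,  0.157,  0.902, -0.215]), 'qd': array([-0.   ,  0.002, -0.   , -0.   ,  0.   ,  0.001,  0.002]), 'joint_torque': array([-1.0000e-03, -5.2754e+01, -1.2670e+00, -1.5342e+01, -5.3000e-02,
        6.0000e-03,  0.0000e+00]), 'tool_pos': array([0.16 , 0.603, 0.238]), 'eef_rot': array([ 0.793,  0.61 , -0.001,  0.001]), 'contact_force': array([ 0.338,  0.256, -0.35 ]), 'moment': array([ 0.031,  0.022, -0.023]), 'opening': np.float64(1.002)}
[[-0.027, 0.996, -0.079, 0.351], [-0.999, -0.025, 0.022, -0.055], [0.02, 0.08, 0.997, 1.195], [0.0, 0.0, 0.0, 1.0]] [[431.68078377   0.         257.21951203]
 [  0.         431.68078377 185.38324729]
 [  0.           0.           1.        ]]
[[0.903, 0.328, -0.276, 0.183], [-0.429, 0.674, -0.602, -0.674], [-0.011, 0.662, 0.749, 0.826], [0.0, 0.0, 0.0, 1.0]] [[398.31933555   0.         256.308836  ]
 [  0.         398.31933555 191.02956774]
 [  0.           0.           1.        ]]
```

View pics/top0.png

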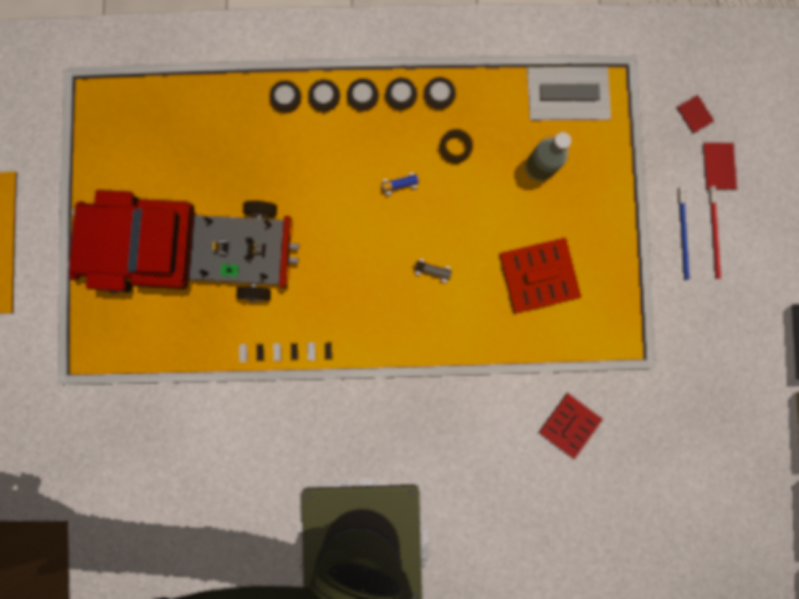

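View pics/side0.png

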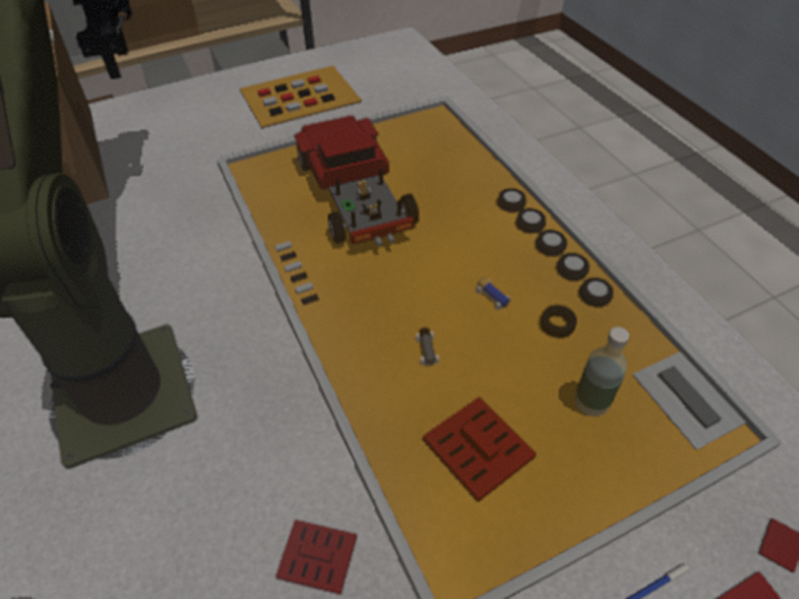

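The top view shows, in 1.56x pixels: the car nose left at (180,245), the blue cell at (400,184) and the grey cell at (432,271). There are two red covers, at (540,275) on the board and a smaller-looking one at (570,425) outside it. I'll enlarge these and measure them.

```bash
python3 - <<'E'
from h import *
a,d=load('top');b,ds=load('side')
def c(im,x0,y0,w,h,W,H): return cv2.resize(im[y0:y0+h,x0:x0+w],(W,H),interpolation=cv2.INTER_CUBIC)
top=np.hstack([c(a,112,124,84,75,336,300),c(a,236,104,56,37,454,300)])
bot=np.hstack([c(a,310,140,80,60,400,300),c(b,295,170,52,40,390,300)])
save(np.vstack([top,bot]),'m1.png')
P=cloud('top',d)
hsv=cv2.cvtColor(a,cv2.COLOR_RGB2HSV)
red=((hsv[...,0]<6)|(hsv[...,0]>174))&(hsv[...,1]>150)&(hsv[...,2]>60)
n,l,st,ce=cv2.connectedComponentsWithStats(red.astype(np.uint8))
for i in range(1,n):
    if st[i,4]>100:
        q=P[l==i];r=cv2.minAreaRect((q[:,:2]*1000).astype(np.float32))
        print(st[i],np.round(r[0],1),np.round(r[1],1),round(r[2],1),'z',np.round(np.nanpercentile(q[:,2],[2,50,98])*1000,1))
blue=(hsv[...,0]>105)&(hsv[...,0]<130)&(hsv[...,1]>120)
n,l,st,ce=cv2.connectedComponentsWithStats(blue.astype(np.uint8))
for i in range(1,n):
    if st[i,4]>20:
        q=P[l==i];r=cv2.minAreaRect((q[:,:2]*1000).astype(np.float32))
        print('blue',st[i],np.round(r[0],1),np.round(r[1],1),round(r[2],1),'z',np.round(np.nanpercentile(q[:,2],[2,50,98])*1000,1))
print('board z',np.nanmedian(P[200:225,250:300,2]))
E
```

```text
[435  62  21  22 260] [ 760.7 -637.8] [53.7 46.1] 29.9 z [ 2.3  6.9 12.3]
[452  92  19  29 510] [nan nan] [0. 0.] 0.0 z [ 2.2  6.8 11.4]
[  45  123   77   64 3745] [533.9 387.1] [142.8 208. ] 54.7 z [ 67.9  76.8 114.5]
[179 141   6  42 127] [510.  117.8] [ 11.1 109.6] 85.2 z [55.7 60.5 64.2]
[326 155  44  40 646] [ 464.5 -328.7] [ 98.4 109.3] 12.3 z [13.4 18.1 40.1]
[347 253  38  40 819] [ 197.8 -371.5] [74.2 83.2] 52.0 z [ 4.9  9.9 25.8]
blue [252 113  15   7  55] [635.3 -91.1] [10.  40.4] 12.6 z [20.9 25.4 29.3]
blue [437 132   4  46  70] [ 520.3 -598.3] [  8.  128.7] 88.1 z [ 5.7 10.2 15.2]
board z 0.004396365690158666
```

View pics/m1.png

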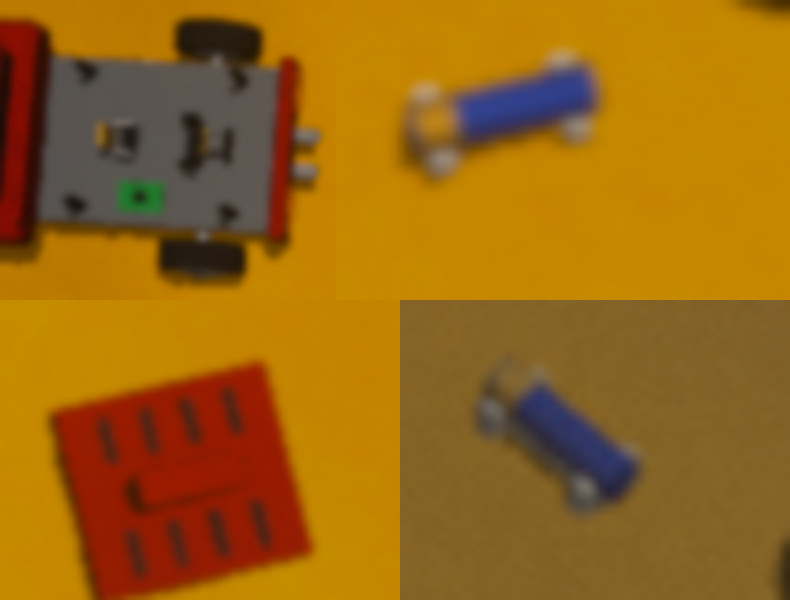

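Top-left of the montage is the car bay: lug at (120,138), spring at (205,143), posts near (85,70), (237,78), (75,205), (228,213). The blue cell's brass (nub) end is on the left, towards +y. The cover on the board has its scoop at the left end. Its size and its skin at z 18 mm fit the 122x110 description, while the other cover's mask measures only about 74x83. Next I'll enlarge the car for its pose.

```bash
python3 - <<'E'
from h import *
a,d=load('top');b,ds=load('side')
def c(im,x0,y0,w,h,W,H): return cv2.resize(im[y0:y0+h,x0:x0+w],(W,H),interpolation=cv2.INTER_CUBIC)
A=cv2.convertScaleAbs(c(a,118,125,78,70,780,700)[:,:],alpha=1.7)
A=cv2.resize(A,(668,600))
save(A,'car_top.png')
B=cv2.convertScaleAbs(c(b,205,105,65,52,780,624),alpha=2.0)
save(cv2.resize(B,(750,600)),'car_side.png')
E
```

```text
(no output)
```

View pics/car_top.png

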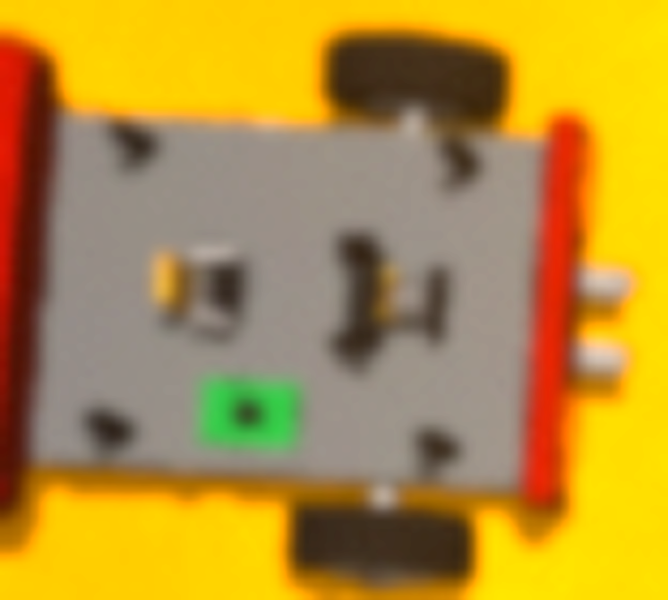

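View pics/car_side.png

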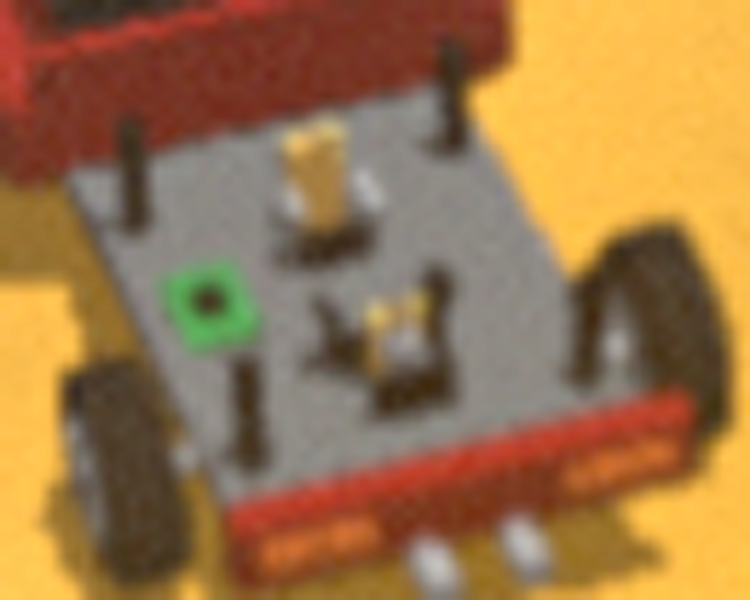

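The enlarged crops show the four posts, the lug, the spring and the tail bar. I read those pixels and fit the car pose to both views.

```bash
cat > fit.py <<'E'
from h import *
from scipy.optimize import least_squares
top=lambda u,v:(u/8.564+118-.5,v/8.564+125-.5)
side=lambda u,v:(u/11.54+205-.5,v/11.54+105-.5)
obs=[('side',side(132,122),(51,45,76)),('side',side(135,232),(51,45,40)),
('side',side(452,44),(51,-45,76)),('side',side(455,148),(51,-45,40)),
('side',side(243,357),(-51,45,76)),('side',side(250,465),(-51,45,40)),
('side',side(585,270),(-51,-45,76)),('side',side(582,380),(-51,-45,40)),
('side',side(315,130),(33.5,0,71)),
('top',top(120,130),(51,-45,76)),('top',top(455,150),(-51,-45,76)),
('top',top(97,420),(51,45,76)),('top',top(428,440),(-51,45,76)),
('top',top(553,311),(-82,0,56)),('top',top(168,285),(34,0,71)),
]
def W(p,q): return (R.from_euler('z',p[2]).apply(np.array(q)/1000.)+[p[0],p[1],.004])
def res(p,sel=None):
    return np.concatenate([proj(n,W(p,q))[0]-o for n,o,q in obs if sel is None or n==sel])
for sel in(None,'side','top'):
    f=least_squares(res,[.55,.19,1.57],args=(sel,),loss='soft_l1')
    print(sel,np.round(f.x,4),np.degrees(f.x[2]));print(np.round(res(f.x,sel).reshape(-1,2),1).tolist())
E
python3 - <<'E'
exec(open('fit.py').read())
# cell
m=lambda u,v:((u-336)/8.107+236-.5,v/8.108+104-.5)
e=at_z('top',[m(412,125),m(597,88)],.017); print('cell ends top',np.round(e,4),np.linalg.norm(e[0]-e[1]))
s=lambda u,v:((u-400)/7.5+295-.5,(v-300)/7.5+170-.5)
# side-view silhouette ends (mid of end face)
e=at_z('side',[s(507,373),s(622,478)],.017+.004); print('cell ends side',np.round(e,4),np.linalg.norm(e[0]-e[1]))
c=lambda u,v:(u/5+310-.5,(v-300)/5+140-.5)
k=[(52,412),(262,363),(312,550),(97,598)]
q=at_z('top',[c(*x) for x in k],.004+.013); print('cover corners',np.round(q,4),np.round(q.mean(0),4))
for i in range(4): print(np.linalg.norm(q[i]-q[i-1]))
v=(q[0]+q[3]-q[1]-q[2]);print('ridge dir deg',np.degrees(np.arctan2(v[1],v[0])))
E
```

```text
None [0.519  0.1999 1.4832] 84.98033788756251
[[-0.4, 0.3], [0.4, 0.1], [0.0, 0.5], [0.2, 0.8], [0.1, 0.6], [0.3, 0.6], [-0.0, 0.8], [0.4, 0.6], [-0.2, 0.9], [-0.3, -0.1], [-0.7, -0.1], [-0.6, 0.1], [-0.3, 0.2], [-0.5, -0.1], [-0.4, -0.6]]
side [0.5198 0.2025 1.4833] 84.98537824549531
[[-0.4, -0.2], [0.3, -0.4], [-0.1, -0.1], [0.1, 0.2], [0.0, -0.1], [0.2, -0.0], [-0.1, 0.2], [0.3, 0.0], [-0.3, 0.4]]
top [0.5187 0.1987 1.484 ] 85.02956948059953
[[0.2, -0.0], [-0.3, -0.1], [-0.1, 0.2], [0.2, 0.3], [-0.0, -0.1], [0.0, -0.4]]
cell ends top [[ 0.6305 -0.0519  0.017 ]
 [ 0.642  -0.1157  0.017 ]] 0.06477698470000484
cell ends side [[ 0.6296 -0.0517  0.021 ]
 [ 0.6405 -0.1142  0.021 ]] 0.06351615009688494
cover corners [[ 0.5053 -0.2561  0.017 ]
 [ 0.5301 -0.375   0.017 ]
 [ 0.4252 -0.3981  0.017 ]
 [ 0.4019 -0.277   0.017 ]] [ 0.4656 -0.3265  0.017 ]
0.10551549863815089
0.12144088442018086
0.107468489147943
0.12330788550924902
ridge dir deg 101.34259037623484
```

Pose fits: the car is at (0.519, 0.200) with its nose at 85°, residuals under 1 px. The cell is at (0.636, -0.083) with its axis at about 100°, nub towards +y. The cover is at (0.466, -0.327) with its ridge at about 101°, and it measures 122x107, so it is the right one. Next comes a planning helper, then the move above the cell.

```bash
cat > plan.py <<'E'
from h import *
CAR=[.519,.200,.004]; YAW=np.radians(85)
def rot(jaw,tilt=0):  # jaw angle deg world, tilt about tool x deg
    return R.from_euler('z',jaw,degrees=True)*R.from_quat([1,0,0,0])*R.from_euler('x',tilt,degrees=True)
def car(p): return R.from_euler('z',YAW).apply(np.array(p)/1000.)+CAR
def plan(pos,jaw,tilt=0,n=8,extra=''):
    s=get_state();p0=np.array(s['tool_pos']);r0=R.from_quat(s['eef_rot']);r1=rot(jaw,tilt)
    w=(r0.inv()*r1).as_rotvec();pr,rr=p0,r0
    dp=(np.array(pos)-p0)
    print('dist mm',np.round(dp*1000,1),'rot',round(np.degrees(np.linalg.norm(w)),1),'clk',round(float(s['clock']),2),'F',np.round(s['contact_force'],1),'op',round(float(s['opening'])*88,1))
    for i in range(1,n+1):
        r=r0*R.from_rotvec(w*i/n); d=rr.inv().apply(dp/n)/.8; t=(rr.inv()*r).as_rotvec()/np.pi
        print(dict(zip(('x','y','z','wx','wy','wz'),np.round(np.r_[d,t],4).tolist()))); rr=r
def cellpose(x,z,t,y=0):  # cell centre in car mm & tilt deg -> TCP (grip g mm above tcp)
    g=10.5; u=np.array([-np.sin(np.radians(t)),0,np.cos(np.radians(t))])
    return car(np.array([x,y,z])-g*u)
E
python3 - <<'E'
from plan import *
plan([.636,-.083,.15],10.2,n=16)
E
```

```text
dist mm [ 475.5 -686.5  -88. ] rot 64.9 clk 0.1 F [-0.2  0.1  0.6] op 87.6
{'x': -0.0423, 'y': 0.0497, 'z': 0.0069, 'wx': 0.0, 'wy': 0.0, 'wz': 0.0225}
{'x': -0.0387, 'y': 0.0525, 'z': 0.0069, 'wx': 0.0, 'wy': 0.0, 'wz': 0.0225}
{'x': -0.0348, 'y': 0.0552, 'z': 0.0069, 'wx': 0.0, 'wy': 0.0, 'wz': 0.0225}
{'x': -0.0309, 'y': 0.0575, 'z': 0.0069, 'wx': 0.0, 'wy': 0.0, 'wz': 0.0225}
{'x': -0.0267, 'y': 0.0595, 'z': 0.0069, 'wx': 0.0, 'wy': 0.0, 'wz': 0.0225}
{'x': -0.0224, 'y': 0.0613, 'z': 0.0069, 'wx': 0.0, 'wy': 0.0, 'wz': 0.0225}
{'x': -0.018, 'y': 0.0627, 'z': 0.0069, 'wx': 0.0, 'wy': 0.0, 'wz': 0.0225}
{'x': -0.0136, 'y': 0.0638, 'z': 0.0069, 'wx': 0.0, 'wy': 0.0, 'wz': 0.0225}
{'x': -0.009, 'y': 0.0646, 'z': 0.0069, 'wx': 0.0, 'wy': 0.0, 'wz': 0.0225}
{'x': -0.0044, 'y': 0.0651, 'z': 0.0069, 'wx': 0.0, 'wy': 0.0, 'wz': 0.0225}
{'x': 0.0002, 'y': 0.0652, 'z': 0.0069, 'wx': 0.0, 'wy': 0.0, 'wz': 0.0225}
{'x': 0.0048, 'y': 0.0651, 'z': 0.0069, 'wx': 0.0, 'wy': 0.0, 'wz': 0.0225}
{'x': 0.0094, 'y': 0.0646, 'z': 0.0069, 'wx': 0.0, 'wy': 0.0, 'wz': 0.0225}
{'x': 0.0139, 'y': 0.0637, 'z': 0.0069, 'wx': 0.0, 'wy': 0.0, 'wz': 0.0225}
{'x': 0.0184, 'y': 0.0626, 'z': 0.0069, 'wx': 0.0, 'wy': 0.0, 'wz': 0.0225}
{'x': 0.0228, 'y': 0.0611, 'z': 0.0069, 'wx': 0.0, 'wy': 0.0, 'wz': 0.0225}
```

apply_moves(series=[{"x":-0.042,"y":0.05,"z":0.004,"wz":0.0225,"fingers":0.0},{"x":-0.039,"y":0.0525,"z":0.004,"wz":0.0225,"fingers":0.0},{"x":-0.035,"y":0.055,"z":0.004,"wz":0.0225,"fingers":0.0},{"x":-0.031,"y":0.0575,"z":0.004,"wz":0.0225,"fingers":0.0},{"x":-0.027,"y":0.0595,"z":0.004,"wz":0.0225,"fingers":0.0},{"x":-0.022,"y":0.061,"z":0.004,"wz":0.0225,"fingers":0.0},{"x":-0.018,"y":0.063,"z":0.004,"wz":0.0225,"fingers":0.0},{"x":-0.0135,"y":0.064,"z":0.004,"wz":0.0225,"fingers":0.0}], force=20)

```text
schema error: expected keys x, y, z, wx, wy, wz, fingers
```

apply_moves(series=[{"x":-0.009,"y":0.0645,"z":0.01,"wz":0.0225,"fingers":0.0},{"x":-0.0045,"y":0.065,"z":0.01,"wz":0.0225,"fingers":0.0},{"x":0,"y":0.065,"z":0.01,"wz":0.0225,"fingers":0.0},{"x":0.005,"y":0.065,"z":0.01,"wz":0.0225,"fingers":0.0},{"x":0.0095,"y":0.0645,"z":0.01,"wz":0.0225,"fingers":0.0},{"x":0.014,"y":0.0635,"z":0.01,"wz":0.0225,"fingers":0.0},{"x":0.0185,"y":0.0625,"z":0.01,"wz":0.0225,"fingers":0.0},{"x":0.023,"y":0.061,"z":0.01,"wz":0.0225,"fingers":0.0}])

```text
schema error: expected keys x, y, z, wx, wy, wz, fingers
```

```bash
python3 - <<'E'
from plan import *
plan([.636,-.083,.07],10.2,n=8)
E
```

```text
dist mm [ 475.5 -686.5 -168. ] rot 64.9 clk 0.1 F [-0.2  0.1  0.6] op 87.6
{'x': -0.0845, 'y': 0.0994, 'z': 0.0264, 'wx': 0.0, 'wy': 0.0001, 'wz': 0.0451}
{'x': -0.0697, 'y': 0.1103, 'z': 0.0264, 'wx': 0.0, 'wy': 0.0001, 'wz': 0.0451}
{'x': -0.0534, 'y': 0.119, 'z': 0.0263, 'wx': 0.0, 'wy': 0.0001, 'wz': 0.0451}
{'x': -0.0361, 'y': 0.1254, 'z': 0.0263, 'wx': 0.0, 'wy': 0.0001, 'wz': 0.0451}
{'x': -0.018, 'y': 0.1292, 'z': 0.0263, 'wx': 0.0, 'wy': 0.0001, 'wz': 0.0451}
{'x': 0.0004, 'y': 0.1305, 'z': 0.0263, 'wx': 0.0, 'wy': 0.0001, 'wz': 0.0451}
{'x': 0.0188, 'y': 0.1291, 'z': 0.0263, 'wx': 0.0, 'wy': 0.0001, 'wz': 0.0451}
{'x': 0.0368, 'y': 0.1252, 'z': 0.0263, 'wx': 0.0, 'wy': 0.0001, 'wz': 0.0451}
```

All keys are required in each row.

apply_moves(series=[{"x":-0.042,"y":0.05,"z":0.004,"wx":0,"wy":0,"wz":0.0225,"fingers":0.0},{"x":-0.039,"y":0.0525,"z":0.004,"wx":0,"wy":0,"wz":0.0225,"fingers":0.0},{"x":-0.035,"y":0.055,"z":0.004,"wx":0,"wy":0,"wz":0.0225,"fingers":0.0},{"x":-0.031,"y":0.0575,"z":0.004,"wx":0,"wy":0,"wz":0.0225,"fingers":0.0},{"x":-0.027,"y":0.0595,"z":0.004,"wx":0,"wy":0,"wz":0.0225,"fingers":0.0},{"x":-0.022,"y":0.061,"z":0.004,"wx":0,"wy":0,"wz":0.0225,"fingers":0.0},{"x":-0.018,"y":0.063,"z":0.004,"wx":0,"wy":0,"wz":0.0225,"fingers":0.0},{"x":-0.0135,"y":0.064,"z":0.004,"wx":0,"wy":0,"wz":0.0225,"fingers":0.0}], force=20)

```text
clock: 1.1
tool_pos: [0.3997, 0.2522, 0.209]
eef_rot: [0.933, 0.36, -0.002, -0.0]
contact_force: [1.4, 0.8, -0.1]
opening: 0.5
```

apply_moves(series=[{"x":-0.009,"y":0.0645,"z":0.01,"wx":0,"wy":0,"wz":0.0225,"fingers":0.0},{"x":-0.0045,"y":0.065,"z":0.01,"wx":0,"wy":0,"wz":0.0225,"fingers":0.0},{"x":0,"y":0.065,"z":0.01,"wx":0,"wy":0,"wz":0.0225,"fingers":0.0},{"x":0.005,"y":0.065,"z":0.01,"wx":0,"wy":0,"wz":0.0225,"fingers":0.0},{"x":0.0095,"y":0.0645,"z":0.01,"wx":0,"wy":0,"wz":0.0225,"fingers":0.0},{"x":0.014,"y":0.0635,"z":0.01,"wx":0,"wy":0,"wz":0.0225,"fingers":0.0},{"x":0.0185,"y":0.0625,"z":0.01,"wx":0,"wy":0,"wz":0.0225,"fingers":0.0},{"x":0.023,"y":0.061,"z":0.01,"wx":0,"wy":0,"wz":0.0225,"fingers":0.0}])

```text
clock: 2.1
tool_pos: [0.6376, -0.1052, 0.1403]
eef_rot: [0.997, 0.076, -0.003, -0.001]
contact_force: [0.2, 0.7, 0.0]
opening: 0.502
```

```bash
python3 - <<'E'
from plan import *
plan([.636,-.083,.07],10.2,n=4)
E
```

```text
dist mm [ -1.6  22.2 -70.3] rot 1.5 clk 2.1 F [0.2 0.7 0. ] op 44.2
{'x': 0.0007, 'y': -0.0069, 'z': 0.022, 'wx': -0.0002, 'wy': 0.0004, 'wz': -0.002}
{'x': 0.0007, 'y': -0.0069, 'z': 0.022, 'wx': -0.0002, 'wy': 0.0004, 'wz': -0.002}
{'x': 0.0007, 'y': -0.0069, 'z': 0.022, 'wx': -0.0002, 'wy': 0.0004, 'wz': -0.002}
{'x': 0.0007, 'y': -0.0069, 'z': 0.022, 'wx': -0.0002, 'wy': 0.0004, 'wz': -0.002}
```

apply_moves(series=[{"x":0.0007,"y":-0.007,"z":0.022,"wx":0,"wy":0,"wz":-0.002,"fingers":0.0},{"x":0.0007,"y":-0.007,"z":0.022,"wx":0,"wy":0,"wz":-0.002,"fingers":0.0},{"x":0.0007,"y":-0.007,"z":0.022,"wx":0,"wy":0,"wz":-0.002,"fingers":0.0},{"x":0.0007,"y":-0.007,"z":0.022,"wx":0,"wy":0,"wz":-0.002,"fingers":0.0},{"x":0,"y":0,"z":0.02,"wx":0,"wy":0,"wz":0,"fingers":0.0},{"x":0,"y":0,"z":0,"wx":0,"wy":0,"wz":0,"fingers":0.0}])

```text
clock: 2.85
tool_pos: [0.6342, -0.0821, 0.0466]
eef_rot: [0.996, 0.089, -0.005, -0.001]
contact_force: [-0.3, 0.6, -0.4]
opening: 0.498
```

```bash
python3 - <<'E'
from plan import *
plan([.636,-.083,.0075],10.2,n=4)
b,_=snap('side')
print(proj('side',get_state()['tool_pos']),proj('side',[.636,-.083,.017]))
save(cv2.convertScaleAbs(b,alpha=1.6),'side1.png',crop=(270,140,370,215),s=8)
E
```

```text
dist mm [  1.8  -0.9 -39.1] rot 0.5 clk 2.85 F [-0.3  0.6 -0.4] op 43.9
{'x': 0.0006, 'y': 0.0004, 'z': 0.0122, 'wx': -0.0003, 'wy': 0.0007, 'wz': 0.0001}
{'x': 0.0006, 'y': 0.0004, 'z': 0.0122, 'wx': -0.0003, 'wy': 0.0007, 'wz': 0.0001}
{'x': 0.0006, 'y': 0.0004, 'z': 0.0122, 'wx': -0.0003, 'wy': 0.0007, 'wz': 0.0001}
{'x': 0.0005, 'y': 0.0004, 'z': 0.0122, 'wx': -0.0003, 'wy': 0.0007, 'wz': 0.0001}
[[317.12969516 179.31878531]] [[316.47320551 187.0062955 ]]
```

View pics/side1.png

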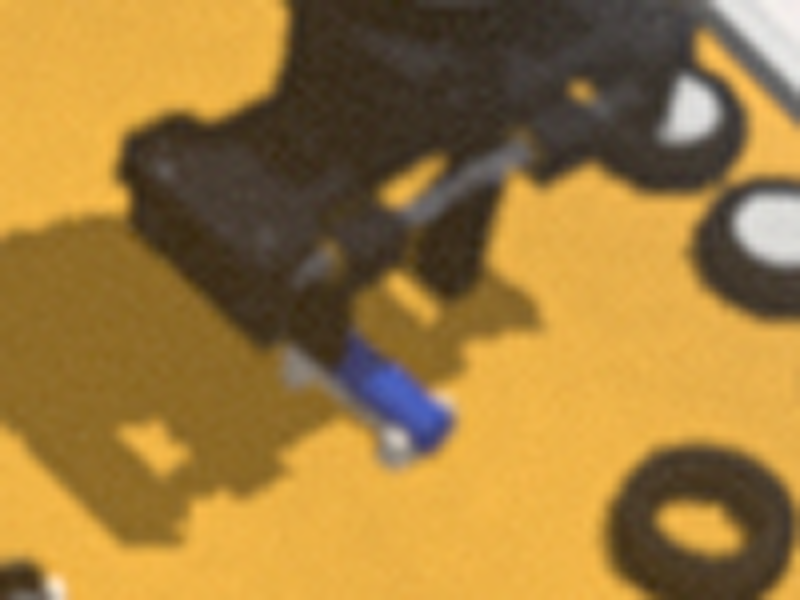

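The fingers straddle the blue cell, with tips at about (323,355) and (455,290) in the crop. Their midpoint matches the projected TCP within about 1.5 px. I descend and grip.

apply_moves(series=[{"x":0.001,"y":0.0005,"z":0.016,"wx":0,"wy":0.0007,"wz":0,"fingers":0.0},{"x":0.001,"y":0.0005,"z":0.016,"wx":0,"wy":0.0007,"wz":0,"fingers":0.0},{"x":0.0005,"y":0.0005,"z":0.012,"wx":0,"wy":0.0007,"wz":0,"fingers":0.0},{"x":0,"y":0,"z":0.004,"wx":0,"wy":0,"wz":0,"fingers":0.0},{"x":0,"y":0,"z":0,"wx":0,"wy":0,"wz":0,"fingers":0.0}], force=20)

```text
clock: 3.52
tool_pos: [0.6382, -0.0841, 0.0075]
eef_rot: [0.996, 0.089, 0.001, -0.001]
contact_force: [0.1, 0.5, -0.7]
opening: 0.499
```

```bash
python3 - <<'E'
from plan import *
plan([.636,-.083,.0075],10.2,n=1)
E
```

```text
dist mm [-2.2  1.1  0. ] rot 0.2 clk 3.52 F [ 0.1  0.5 -0.7] op 43.9
{'x': -0.0025, 'y': -0.0019, 'z': -0.0, 'wx': -0.0006, 'wy': -0.0007, 'wz': -0.0002}
```

apply_moves(series=[{"x":-0.0025,"y":-0.002,"z":0,"wx":0,"wy":0,"wz":0,"fingers":0.0},{"x":0,"y":0,"z":0,"wx":0,"wy":0,"wz":0,"fingers":-1},{"x":0,"y":0,"z":0,"wx":0,"wy":0,"wz":0,"fingers":-1},{"x":0,"y":0,"z":0,"wx":0,"wy":0,"wz":0,"fingers":-1},{"x":0,"y":0,"z":0,"wx":0,"wy":0,"wz":0,"fingers":-1},{"x":0,"y":0,"z":0,"wx":0,"wy":0,"wz":0,"fingers":-1}], force=25)

```text
clock: 4.28
tool_pos: [0.6343, -0.0832, 0.0083]
eef_rot: [0.996, 0.089, -0.0, -0.001]
contact_force: [-0.7, -0.5, 0.3]
opening: 0.198
```

apply_moves(series=[{"x":0,"y":0,"z":-0.02,"wx":0,"wy":0,"wz":0,"fingers":-1},{"x":0,"y":0,"z":-0.04,"wx":0,"wy":0,"wz":0,"fingers":-1},{"x":0,"y":0,"z":-0.05,"wx":0,"wy":0,"wz":0,"fingers":-1},{"x":0,"y":0,"z":-0.05,"wx":0,"wy":0,"wz":0,"fingers":-1}])

```text
clock: 4.78
tool_pos: [0.6349, -0.0828, 0.14]
eef_rot: [0.996, 0.089, -0.0, -0.001]
contact_force: [0.5, -0.1, -1.0]
opening: 0.193
```

```bash
sed -i 's/g=10.5/g=8.7/' plan.py; python3 - <<'E'
from plan import *
plan(cellpose(4.5,69+50,28),-5,28,n=8)
E
```

```text
dist mm [-115.1  291.4  -24.6] rot 31.6 clk 4.78 F [ 0.5 -0.1 -1. ] op 17.0
{'x': -0.0097, 'y': -0.048, 'z': 0.004, 'wx': 0.0192, 'wy': 0.0026, 'wz': 0.0103}
{'x': -0.0113, 'y': -0.0473, 'z': 0.0068, 'wx': 0.0192, 'wy': 0.0026, 'wz': 0.0103}
{'x': -0.0128, 'y': -0.0464, 'z': 0.0095, 'wx': 0.0192, 'wy': 0.0026, 'wz': 0.0103}
{'x': -0.0144, 'y': -0.0453, 'z': 0.0122, 'wx': 0.0192, 'wy': 0.0026, 'wz': 0.0103}
{'x': -0.016, 'y': -0.044, 'z': 0.0147, 'wx': 0.0192, 'wy': 0.0026, 'wz': 0.0103}
{'x': -0.0175, 'y': -0.0425, 'z': 0.0172, 'wx': 0.0192, 'wy': 0.0026, 'wz': 0.0103}
{'x': -0.019, 'y': -0.0408, 'z': 0.0196, 'wx': 0.0192, 'wy': 0.0026, 'wz': 0.0103}
{'x': -0.0205, 'y': -0.0389, 'z': 0.0218, 'wx': 0.0192, 'wy': 0.0026, 'wz': 0.0103}
```

apply_moves(series=[{"x":-0.0097,"y":-0.048,"z":0.004,"wx":0.0192,"wy":0.0026,"wz":0.0103,"fingers":-1},{"x":-0.0113,"y":-0.0473,"z":0.0068,"wx":0.0192,"wy":0.0026,"wz":0.0103,"fingers":-1},{"x":-0.0128,"y":-0.0464,"z":0.0095,"wx":0.0192,"wy":0.0026,"wz":0.0103,"fingers":-1},{"x":-0.0144,"y":-0.0453,"z":0.0122,"wx":0.0192,"wy":0.0026,"wz":0.0103,"fingers":-1},{"x":-0.016,"y":-0.044,"z":0.0147,"wx":0.0192,"wy":0.0026,"wz":0.0103,"fingers":-1},{"x":-0.0175,"y":-0.0425,"z":0.0172,"wx":0.0192,"wy":0.0026,"wz":0.0103,"fingers":-1},{"x":-0.019,"y":-0.041,"z":0.0196,"wx":0.0192,"wy":0.0026,"wz":0.0103,"fingers":-1},{"x":-0.0205,"y":-0.039,"z":0.0218,"wx":0.0192,"wy":0.0026,"wz":0.0103,"fingers":-1}])

```text
clock: 5.78
tool_pos: [0.5325, 0.2143, 0.1298]
eef_rot: [0.968, -0.045, 0.029, -0.246]
contact_force: [-0.5, -0.1, -1.0]
opening: 0.194
```

```bash
python3 - <<'E'
from plan import *
plan(cellpose(4.5,69+35,28),-5,28,n=2)
a,_=snap('top');b,_=snap('side')
def c(im,x0,y0,w,h,W,H): return cv2.resize(im[y0:y0+h,x0:x0+w],(W,H),interpolation=cv2.INTER_CUBIC)
save(cv2.convertScaleAbs(np.hstack([c(b,195,85,80,80,560,560),c(a,130,130,35,80,240,560)]),alpha=1.8),'ins1.png')
s=get_state();r=R.from_quat(s['eef_rot'])
C=np.array(s['tool_pos'])+r.apply([0,0,-.0087])
E=[C+r.apply([0,v,0]) for v in(-.0345,.0325)]
for e in E: print((proj('side',e)[0]+.5-[195,85])*7, np.round(e,4))
E
```

```text
dist mm [-12.8  -5.7 -29.5] rot 2.2 clk 5.78 F [-0.5 -0.1 -1. ] op 17.1
{'x': -0.0082, 'y': 0.0126, 'z': 0.0138, 'wx': -0.0018, 'wy': -0.0059, 'wz': 0.0004}
{'x': -0.0079, 'y': 0.0125, 'z': 0.014, 'wx': -0.0018, 'wy': -0.0059, 'wz': 0.0004}
[260.86347039  56.55415394] [0.531  0.2423 0.1535]
[310.28650698 199.65275053] [0.5263 0.1838 0.1213]
```

View pics/ins1.png

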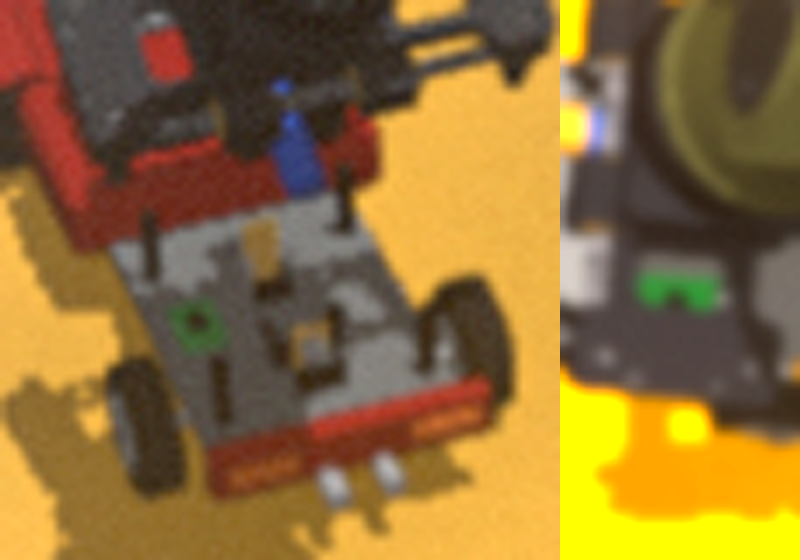

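The side crop shows the cell tilted over the bay with its flat end near (303,185). That is slightly above my prediction, so I check it against the depth readings in the tool frame.

```bash
python3 - <<'E'
from plan import *
b,d=load('side');P=cloud('side',d)
hsv=cv2.cvtColor(b,cv2.COLOR_RGB2HSV)
m=(hsv[...,0]>108)&(hsv[...,0]<128)&(hsv[...,1]>130); m[:90]=0;m[130:]=0;m[:,:225]=0;m[:,250:]=0
m&=np.isfinite(P[...,2])
s=get_state();r=R.from_quat(s['eef_rot'])
C=np.array(s['tool_pos'])+r.apply([0,0,-.0087])
q=(r.inv().apply(P[m]-C))*1000
print(len(q));o=np.argsort(q[:,1]);print(np.round(np.c_[q,np.argwhere(m)[:,::-1]][o][::2],1))
# predicted outline of flat circle
t=np.linspace(0,2*np.pi,9)[:-1]
print(np.round(proj('side',C+r.apply(np.c_[.009*np.cos(t),.0325+0*t,.009*np.sin(t)])),1).tolist())
E
```

```text
33
[[  3.4 -15.8  -6.  235.   97. ]
 [  0.7   1.3  -8.8 236.  102. ]
 [  3.4   3.4  -5.2 237.  103. ]
 [  2.    7.2  -7.  237.  104. ]
 [ -4.3   8.2  -5.9 235.  105. ]
 [ -5.1  10.9  -5.1 235.  106. ]
 [  3.3  11.9  -9.2 238.  105. ]
 [  2.4  14.9  -9.1 238.  106. ]
 [ -3.7  15.4  -7.  236.  107. ]
 [ -0.6  15.6  -5.7 237.  107. ]
 [  1.3  17.9  -9.4 238.  107. ]
 [ -2.3  20.1  -9.1 237.  108. ]
 [ -5.3  20.8  -5.8 236.  109. ]
 [ -3.5  23.5 -10.3 237.  109. ]
 [ -3.4  24.3  -5.2 237.  110. ]
 [ -1.1  26.1  -7.5 238.  110. ]
 [ -4.6  27.8  -6.4 237.  111. ]]
[[241.8, 112.3], [240.7, 113.4], [238.6, 114.3], [236.5, 114.5], [235.8, 113.8], [236.9, 112.6], [239.1, 111.7], [241.1, 111.5]]
```

The cell sits in the grip as modelled: top surface about 9 mm above the axis, flat end about 32 mm out. The 1 px offset is the same side-camera bias seen in the car fit. I approach the entry pose.

apply_moves(series=[{"x":-0.0082,"y":0.0126,"z":0.0138,"wx":-0.0018,"wy":-0.006,"wz":0,"fingers":-1},{"x":-0.008,"y":0.0125,"z":0.014,"wx":-0.0018,"wy":-0.006,"wz":0,"fingers":-1},{"x":0,"y":0,"z":0,"wx":0,"wy":0,"wz":0,"fingers":-1}])

```text
clock: 6.25
tool_pos: [0.5188, 0.207, 0.0982]
eef_rot: [0.97, -0.04, 0.009, -0.241]
contact_force: [0.2, 0.5, 0.1]
opening: 0.195
```

```bash
python3 - <<'E'
from plan import *
plan(cellpose(5,69.5+6,28),-5,28,n=3)
E
```

```text
dist mm [  1.    2.1 -26.4] rot 0.4 clk 6.25 F [0.2 0.5 0.1] op 17.1
{'x': 0.0003, 'y': 0.0044, 'z': 0.0101, 'wx': 0.0003, 'wy': 0.0005, 'wz': 0.0005}
{'x': 0.0003, 'y': 0.0044, 'z': 0.0101, 'wx': 0.0003, 'wy': 0.0005, 'wz': 0.0005}
{'x': 0.0003, 'y': 0.0044, 'z': 0.0101, 'wx': 0.0003, 'wy': 0.0005, 'wz': 0.0005}
```

apply_moves(series=[{"x":0.0003,"y":0.0044,"z":0.01,"wx":0.0003,"wy":0.0005,"wz":0.0005,"fingers":-1},{"x":0.0003,"y":0.0044,"z":0.01,"wx":0.0003,"wy":0.0005,"wz":0.0005,"fingers":-1},{"x":0.0003,"y":0.0044,"z":0.01,"wx":0.0003,"wy":0.0005,"wz":0.0005,"fingers":-1},{"x":0,"y":0,"z":0,"wx":0,"wy":0,"wz":0,"fingers":-1}])

```text
clock: 6.75
tool_pos: [0.5209, 0.2082, 0.07]
eef_rot: [0.969, -0.043, 0.012, -0.241]
contact_force: [0.9, -0.1, -0.1]
opening: 0.196
```

```bash
python3 - <<'E'
from plan import *
plan(cellpose(4.5,69,28),-5,28,n=2)
E
```

```text
dist mm [-1.1  0.3 -4.7] rot 0.2 clk 6.75 F [ 0.9 -0.1 -0.1] op 17.3
{'x': -0.0007, 'y': 0.0013, 'z': 0.0026, 'wx': 0.0001, 'wy': -0.0004, 'wz': -0.0002}
{'x': -0.0007, 'y': 0.0013, 'z': 0.0026, 'wx': 0.0001, 'wy': -0.0004, 'wz': -0.0002}
```

apply_moves(series=[{"x":-0.0007,"y":0.0013,"z":0.0026,"wx":0,"wy":-0.0004,"wz":0,"fingers":-1},{"x":-0.0007,"y":0.0013,"z":0.0026,"wx":0,"wy":-0.0004,"wz":0,"fingers":-1},{"x":0,"y":0,"z":0,"wx":0,"wy":0,"wz":0,"fingers":-1}])

```text
clock: 7.12
tool_pos: [0.5199, 0.2087, 0.0655]
eef_rot: [0.969, -0.043, 0.011, -0.242]
contact_force: [-0.5, -0.3, -0.6]
opening: 0.193
```

```bash
python3 - <<'E'
from plan import *
plan(cellpose(-2,69,28),-5,28,n=3)
E
```

```text
dist mm [-0.7 -6.6 -0.1] rot 0.0 clk 7.12 F [-0.5 -0.3 -0.6] op 16.9
{'x': -0.0001, 'y': 0.0025, 'z': -0.0013, 'wx': -0.0, 'wy': -0.0, 'wz': -0.0001}
{'x': -0.0001, 'y': 0.0025, 'z': -0.0013, 'wx': -0.0, 'wy': -0.0, 'wz': -0.0001}
{'x': -0.0001, 'y': 0.0025, 'z': -0.0013, 'wx': -0.0, 'wy': -0.0, 'wz': -0.0001}
```

apply_moves(series=[{"x":0,"y":0.0025,"z":-0.0013,"wx":0,"wy":0,"wz":0,"fingers":-1},{"x":0,"y":0.0025,"z":-0.0013,"wx":0,"wy":0,"wz":0,"fingers":-1},{"x":0,"y":0.0025,"z":-0.0013,"wx":0,"wy":0,"wz":0,"fingers":-1},{"x":0,"y":0,"z":0,"wx":0,"wy":0,"wz":0,"fingers":-1}])

```text
clock: 7.62
tool_pos: [0.5194, 0.2025, 0.0661]
eef_rot: [0.969, -0.042, 0.011, -0.242]
contact_force: [0.5, 2.5, -1.2]
opening: 0.2
```

```bash
python3 - <<'E'
from plan import *
print(np.mean([get_state()['contact_force'] for _ in range(3)],0))
plan(cellpose(-4.6,69,28),-5,28,n=2)
E
```

```text
[ 0.4947349  2.5497229 -1.2437621]
dist mm [-0.5 -3.  -0.8] rot 0.1 clk 7.62 F [ 0.5  2.5 -1.2] op 17.6
{'x': -0.0001, 'y': 0.0019, 'z': -0.0005, 'wx': -0.0002, 'wy': -0.0001, 'wz': 0.0001}
{'x': -0.0001, 'y': 0.0019, 'z': -0.0005, 'wx': -0.0002, 'wy': -0.0001, 'wz': 0.0001}
```

The spring pushes back 2.5 N, or about 2.5–3 mm of travel, which agrees with the plan. I go on to about 6 mm.

apply_moves(series=[{"x":0,"y":0.002,"z":-0.0008,"wx":0,"wy":0,"wz":0,"fingers":-1},{"x":0,"y":0.002,"z":-0.0008,"wx":0,"wy":0,"wz":0,"fingers":-1},{"x":0,"y":0,"z":0,"wx":0,"wy":0,"wz":0,"fingers":-1}])

```text
clock: 8.0
tool_pos: [0.5192, 0.2002, 0.0662]
eef_rot: [0.969, -0.041, 0.011, -0.243]
contact_force: [0.4, 2.0, -1.0]
opening: 0.195
```

```bash
python3 - <<'E'
from plan import *
plan(cellpose(-5,69,28),-5,28,n=1)
for t in (22,16,10): # keep K.x=-37.9, bottom line at x=-27 at z 46.7
    T=np.radians(t);c,s=np.cos(T),np.sin(T)
    x=-37.7+32.5*c+9*s; S=(-27-x-9*s)/c; z=46.7+9*c-S*s
    print(t,round(x,2),round(z,2),np.round(cellpose(x,z,t),4))
plan(cellpose(-3.8,60.2,10),-5,10,n=4)
E
```

```text
dist mm [-0.2 -1.1 -0.9] rot 0.2 clk 8.0 F [ 0.4  2.  -1. ] op 17.2
{'x': -0.0002, 'y': 0.0018, 'z': 0.0003, 'wx': -0.001, 'wy': -0.0, 'wz': 0.0007}
22 -4.2 65.62 [0.5189 0.1991 0.0616]
16 -3.98 62.66 [0.5189 0.1984 0.0583]
10 -4.13 59.87 [0.5188 0.1974 0.0553]
dist mm [ -0.4  -2.5 -10.6] rot 18.2 clk 8.0 F [ 0.4  2.  -1. ] op 17.2
{'x': -0.0, 'y': 0.0023, 'z': 0.0025, 'wx': -0.0253, 'wy': -0.0, 'wz': 0.0002}
{'x': -0.0, 'y': 0.002, 'z': 0.0027, 'wx': -0.0253, 'wy': -0.0, 'wz': 0.0002}
{'x': -0.0, 'y': 0.0018, 'z': 0.0029, 'wx': -0.0253, 'wy': -0.0, 'wz': 0.0002}
{'x': -0.0, 'y': 0.0016, 'z': 0.003, 'wx': -0.0253, 'wy': -0.0, 'wz': 0.0002}
```

apply_moves(series=[{"x":0,"y":0.0025,"z":0.001,"wx":0,"wy":0,"wz":0,"fingers":-1},{"x":0,"y":0,"z":0,"wx":0,"wy":0,"wz":0,"fingers":-1}])

```text
clock: 8.25
tool_pos: [0.5191, 0.1996, 0.065]
eef_rot: [0.969, -0.041, 0.011, -0.244]
contact_force: [-0.3, 2.7, -0.4]
opening: 0.192
```

apply_moves(series=[{"x":0,"y":0,"z":0,"wx":0,"wy":0,"wz":0,"fingers":-1}])

```text
clock: 8.38
tool_pos: [0.5191, 0.1997, 0.065]
eef_rot: [0.969, -0.041, 0.011, -0.244]
contact_force: [-0.2, 3.9, 0.7]
opening: 0.197
```

```bash
python3 - <<'E'
from plan import *
F=[]
for i in range(3):
    b,d=snap('side'); F.append(get_state()['contact_force'])
print(np.round(F,2))
plan(cellpose(-5,69,28),-5,28,n=1)
s=get_state();r=R.from_quat(s['eef_rot']);C=np.array(s['tool_pos'])+r.apply([0,0,-.0087])
c2=(lambda p:(proj('side',p)[0]+.5-[215,105])*13)
print('flat,top corner,nub',c2(C+r.apply([0,.0325,0])),c2(C+r.apply([0,.0325,-.009])),c2(C+r.apply([0,-.0345,0])),'plate free mid',c2(car([-31.5,0,65])))
save(cv2.convertScaleAbs(b,alpha=2.2),'ins2.png',crop=(215,105,265,150),s=13)
E
```

```text
[[-1.23  2.65  0.89]
 [ 0.78  3.03 -0.24]
 [-0.19  2.21 -0.28]]
dist mm [-0.2 -0.6  0.4] rot 0.3 clk 8.53 F [-0.2  2.2 -0.3] op 17.1
{'x': -0.0002, 'y': 0.0004, 'z': -0.0007, 'wx': -0.0014, 'wy': 0.0, 'wz': 0.001}
flat,top corner,nub [317.86227793 390.27963747] [322.40629791 374.84594377] [228.96234034 128.91679974] plate free mid [312.44155743 346.29589392]
```

View pics/ins2.png

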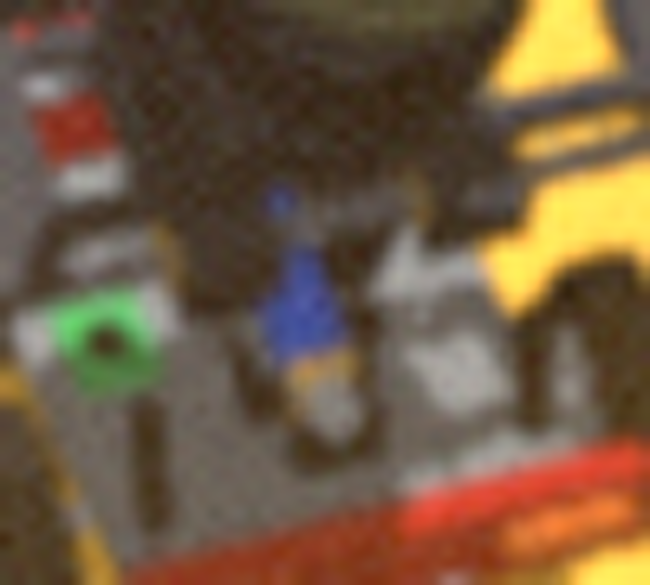

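The blue flat end's top edge meets the brass plate at about (320,360) in the crop, as predicted allowing for the known bias. The force of about 2.9 N suggests a little less travel than planned, so I push 1.5 mm more and then swing the nub down.

apply_moves(series=[{"x":0,"y":0.0017,"z":-0.001,"wx":0,"wy":0,"wz":0,"fingers":-1},{"x":0,"y":0.001,"z":-0.0005,"wx":0,"wy":0,"wz":0,"fingers":-1},{"x":0,"y":0,"z":0,"wx":0,"wy":0,"wz":0,"fingers":-1}])

```text
clock: 8.9
tool_pos: [0.5189, 0.1976, 0.0652]
eef_rot: [0.969, -0.04, 0.011, -0.244]
contact_force: [1.2, 4.1, -1.0]
opening: 0.196
```

```bash
python3 - <<'E'
from plan import *
plan(cellpose(-6,69,28),-5,28,n=1)
plan(cellpose(-4.9,61,10),-5,10,n=5)
E
```

```text
dist mm [-0.   0.5  0.1] rot 0.4 clk 8.9 F [ 1.2  4.1 -1. ] op 17.3
{'x': -0.0001, 'y': -0.0006, 'z': 0.0001, 'wx': -0.0016, 'wy': 0.0001, 'wz': 0.0012}
dist mm [-0.2 -1.  -8.8] rot 18.3 clk 8.9 F [ 1.2  4.1 -1. ] op 17.3
{'x': -0.0, 'y': 0.0013, 'z': 0.0018, 'wx': -0.0203, 'wy': -0.0, 'wz': 0.0002}
{'x': -0.0, 'y': 0.0011, 'z': 0.0019, 'wx': -0.0203, 'wy': -0.0, 'wz': 0.0002}
{'x': -0.0, 'y': 0.001, 'z': 0.002, 'wx': -0.0203, 'wy': -0.0, 'wz': 0.0002}
{'x': -0.0, 'y': 0.0009, 'z': 0.002, 'wx': -0.0203, 'wy': -0.0, 'wz': 0.0002}
{'x': -0.0, 'y': 0.0008, 'z': 0.0021, 'wx': -0.0203, 'wy': -0.0, 'wz': 0.0002}
```

apply_moves(series=[{"x":0,"y":0.0008,"z":0.0018,"wx":-0.02,"wy":0,"wz":0.0002,"fingers":-1},{"x":0,"y":0.0008,"z":0.0019,"wx":-0.02,"wy":0,"wz":0.0002,"fingers":-1},{"x":0,"y":0.001,"z":0.002,"wx":-0.02,"wy":0,"wz":0.0002,"fingers":-1}])

```text
clock: 9.28
tool_pos: [0.5193, 0.1966, 0.0596]
eef_rot: [0.988, -0.044, 0.006, -0.15]
contact_force: [-0.6, 4.3, -3.3]
opening: 0.196
```

```bash
python3 - <<'E'
from plan import *
print(get_state()['moment'])
plan(cellpose(-4.7,61,10),-5,10,n=2)
E
```

```text
[0.38249153 0.00591796 0.01803867]
dist mm [-0.6  0.2 -3.2] rot 7.3 clk 9.28 F [-0.6  4.3 -3.3] op 17.3
{'x': -0.0004, 'y': 0.0005, 'z': 0.0019, 'wx': -0.0203, 'wy': 0.0, 'wz': -0.0004}
{'x': -0.0004, 'y': 0.0004, 'z': 0.002, 'wx': -0.0203, 'wy': 0.0, 'wz': -0.0004}
```

apply_moves(series=[{"x":-0.0004,"y":0.0005,"z":0.0019,"wx":-0.02,"wy":0,"wz":-0.0004,"fingers":-1},{"x":-0.0004,"y":0.0004,"z":0.002,"wx":-0.02,"wy":0,"wz":-0.0004,"fingers":-1},{"x":0,"y":0,"z":0,"wx":0,"wy":0,"wz":0,"fingers":-1}])

```text
clock: 9.65
tool_pos: [0.5188, 0.1985, 0.0566]
eef_rot: [0.995, -0.042, 0.004, -0.086]
contact_force: [-0.6, 3.1, -0.1]
opening: 0.198
```

```bash
python3 - <<'E'
from plan import *
b,d=snap('side')
plan(cellpose(-4.7,60,9.5),-5,9.5,n=1)
c2=(lambda p:np.round((proj('side',p)[0]+.5-[215,100])*13))
for x,y,z in ((32.5,-8,71),(32.5,8,71),(-38,0,65)): print(c2(car([x,y,z])))
save(cv2.convertScaleAbs(b,alpha=2.2),'ins3.png',crop=(215,100,265,145),s=13)
E
```

```text
dist mm [-0.2 -1.4 -1.2] rot 0.5 clk 9.7 F [-1.2  2.6  0.1] op 17.3
{'x': -0.0, 'y': 0.002, 'z': 0.0011, 'wx': -0.0026, 'wy': -0.0003, 'wz': 0.0003}
[256. 218.]
[191. 234.]
[322. 429.]
```

View pics/ins3.png

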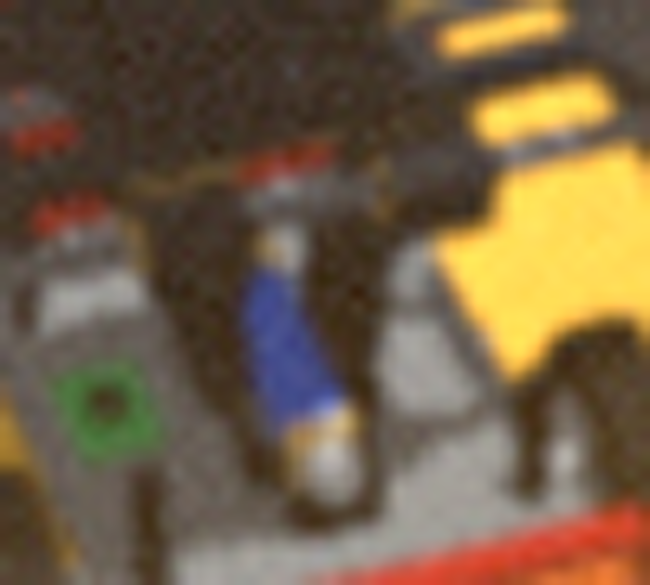

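The cell now lies between the brass plate at (320,430) and the nose end at (265,245). The forces show only the spring, so the nub is inside the lug. I lower until it touches the clips.

apply_moves(series=[{"x":0,"y":0.0008,"z":0.0012,"wx":-0.0026,"wy":0,"wz":0,"fingers":-1},{"x":0,"y":0.0002,"z":0.001,"wx":0,"wy":0,"wz":0,"fingers":-1},{"x":0,"y":0,"z":0,"wx":0,"wy":0,"wz":0,"fingers":-1}])

```text
clock: 10.07
tool_pos: [0.5187, 0.1977, 0.0552]
eef_rot: [0.995, -0.044, 0.004, -0.085]
contact_force: [-1.1, 3.8, 0.6]
opening: 0.197
```

```bash
python3 - <<'E'
from plan import *
plan(cellpose(-4,59,9.5),-5,9.5,n=1)
E
```

```text
dist mm [ 0.1 -0.3 -0.8] rot 0.2 clk 10.07 F [-1.1  3.8  0.6] op 17.4
{'x': 0.0002, 'y': 0.0005, 'z': 0.001, 'wx': -0.0013, 'wy': 0.0001, 'wz': -0.0003}
```

apply_moves(series=[{"x":0,"y":0.0003,"z":0.0015,"wx":0,"wy":0,"wz":0,"fingers":-1},{"x":0,"y":0,"z":0.0005,"wx":0,"wy":0,"wz":0,"fingers":-1}])

```text
clock: 10.32
tool_pos: [0.5188, 0.1977, 0.0542]
eef_rot: [0.995, -0.044, 0.004, -0.086]
contact_force: [-2.1, 3.9, 5.8]
opening: 0.193
```

apply_moves(series=[{"x":0,"y":0,"z":0,"wx":0,"wy":0,"wz":0,"fingers":-1}])

```text
clock: 10.45
tool_pos: [0.5188, 0.1977, 0.0543]
eef_rot: [0.995, -0.045, 0.003, -0.086]
contact_force: [-1.3, 5.4, 2.0]
opening: 0.197
```

It rests on the clips and saddle (Fz about 2–6 N). I release and lift clear.

apply_moves(series=[{"x":0,"y":0,"z":0,"wx":0,"wy":0,"wz":0,"fingers":-0.45},{"x":0,"y":0,"z":0,"wx":0,"wy":0,"wz":0,"fingers":-0.2},{"x":0,"y":0,"z":0,"wx":0,"wy":0,"wz":0,"fingers":-0.2},{"x":0,"y":0,"z":-0.02,"wx":0,"wy":0,"wz":0,"fingers":-0.2},{"x":0,"y":0,"z":-0.03,"wx":0,"wy":0,"wz":0,"fingers":-0.2},{"x":0,"y":0,"z":0,"wx":0,"wy":0,"wz":0,"fingers":-1},{"x":0,"y":0,"z":0,"wx":0,"wy":0,"wz":0,"fingers":-1},{"x":0,"y":0,"z":0,"wx":0,"wy":0,"wz":0,"fingers":-1}])

```text
clock: 11.45
tool_pos: [0.5188, 0.1844, 0.0945]
eef_rot: [0.995, -0.048, 0.004, -0.082]
contact_force: [-0.1, -0.4, -0.8]
opening: 0.086
```

```bash
python3 - <<'E'
from plan import *
b,d=snap('side')
plan(car([15,0,64+14]),-5,0,n=3)
save(cv2.convertScaleAbs(b,alpha=2.2),'rel.png',crop=(215,95,265,145),s=12)
E
```

```text
dist mm [  1.6  30.5 -12.4] rot 9.5 clk 11.5 F [ 0.2 -0.7 -0.2] op 3.6
{'x': -0.0006, 'y': -0.0117, 'z': 0.0072, 'wx': -0.0175, 'wy': -0.0001, 'wz': -0.0009}
{'x': -0.0005, 'y': -0.0121, 'z': 0.0065, 'wx': -0.0175, 'wy': -0.0001, 'wz': -0.0009}
{'x': -0.0005, 'y': -0.0124, 'z': 0.0059, 'wx': -0.0175, 'wy': -0.0001, 'wz': -0.0009}
```

View pics/rel.png

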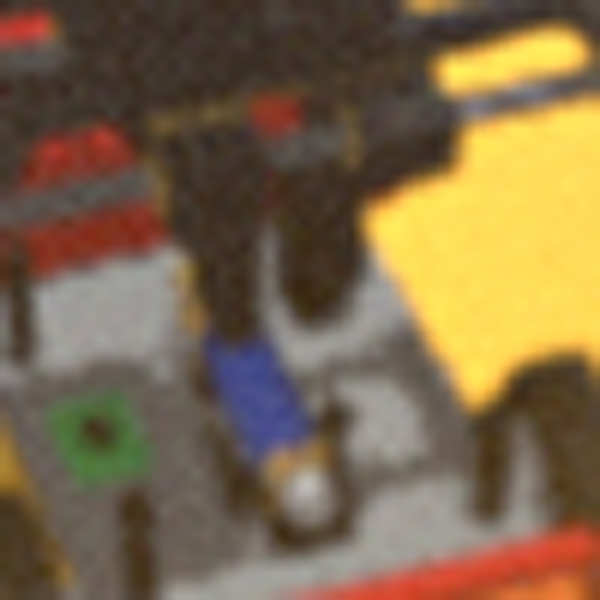

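The cell stays at its tilt between the plate (285,465) and the nose end after release, and the fingers are clear and closing. I move over the press point, vertical.

apply_moves(series=[{"x":-0.0006,"y":-0.012,"z":0.002,"wx":-0.0175,"wy":0,"wz":-0.0009,"fingers":-1},{"x":-0.0005,"y":-0.012,"z":0.002,"wx":-0.0175,"wy":0,"wz":-0.0009,"fingers":-1},{"x":-0.0005,"y":-0.0124,"z":0.006,"wx":-0.0175,"wy":0,"wz":-0.0009,"fingers":-1},{"x":0,"y":0,"z":0,"wx":0,"wy":0,"wz":0,"fingers":-1}])

```text
clock: 12.0
tool_pos: [0.5191, 0.2135, 0.0871]
eef_rot: [0.999, -0.045, -0.002, 0.003]
contact_force: [0.2, -0.5, -0.5]
opening: 0.008
```

```bash
python3 - <<'E'
from plan import *
plan(car([15,0,64+11]),-5,0,n=1)
E
```

```text
dist mm [ 1.2  1.5 -8.1] rot 0.4 clk 12.0 F [ 0.2 -0.5 -0.5] op 0.7
{'x': 0.0013, 'y': -0.0021, 'z': 0.0101, 'wx': 0.0021, 'wy': 0.0011, 'wz': -0.0006}
```

apply_moves(series=[{"x":0.0013,"y":-0.002,"z":0.01,"wx":0,"wy":0,"wz":0,"fingers":-1},{"x":0,"y":0,"z":0.003,"wx":0,"wy":0,"wz":0,"fingers":-1}])

```text
clock: 12.25
tool_pos: [0.5204, 0.2133, 0.0761]
eef_rot: [0.999, -0.046, -0.002, 0.003]
contact_force: [-0.5, 2.6, 5.0]
opening: 0.006
```

apply_moves(series=[{"x":0,"y":0,"z":0.003,"wx":0,"wy":0,"wz":0,"fingers":-1}])

```text
clock: 12.38
tool_pos: [0.5207, 0.2135, 0.0741]
eef_rot: [0.999, -0.046, -0.002, 0.002]
contact_force: [-0.4, 3.6, 6.8]
opening: 0.007
```

apply_moves(series=[{"x":0,"y":0,"z":0.002,"wx":0,"wy":0,"wz":0,"fingers":-1}])

```text
clock: 12.5
tool_pos: [0.5209, 0.2138, 0.0729]
eef_rot: [0.999, -0.047, -0.002, 0.001]
contact_force: [-0.8, 2.6, 5.2]
opening: 0.007
```

apply_moves(series=[{"x":0,"y":0,"z":0.003,"wx":0,"wy":0,"wz":0,"fingers":-1}])

```text
clock: 12.62
tool_pos: [0.5211, 0.2138, 0.0709]
eef_rot: [0.999, -0.047, -0.002, -0.0]
contact_force: [-0.9, 1.9, 3.2]
opening: 0.003
```

apply_moves(series=[{"x":0,"y":0,"z":0.003,"wx":0,"wy":0,"wz":0,"fingers":-1}])

```text
clock: 12.75
tool_pos: [0.5213, 0.2135, 0.0686]
eef_rot: [0.999, -0.048, -0.002, -0.0]
contact_force: [-0.4, 1.4, 3.3]
opening: 0.004
```

apply_moves(series=[{"x":0,"y":0,"z":0.002,"wx":0,"wy":0,"wz":0,"fingers":-1}])

```text
clock: 12.88
tool_pos: [0.5217, 0.2135, 0.0679]
eef_rot: [0.999, -0.048, -0.001, -0.001]
contact_force: [-3.1, 2.2, 20.5]
opening: 0.003
```

The force rose to 20 N with the tip at z 0.0679, the home height of the cell top, so the nub snapped in. I lift clear and check.

apply_moves(series=[{"x":0,"y":0,"z":-0.03,"wx":0,"wy":0,"wz":0,"fingers":-1},{"x":0,"y":0,"z":-0.06,"wx":0,"wy":0,"wz":0,"fingers":-1},{"x":0,"y":0.05,"z":-0.05,"wx":0,"wy":0,"wz":0.009,"fingers":0},{"x":0,"y":0.07,"z":0,"wx":0,"wy":0,"wz":-0.02,"fingers":0},{"x":0,"y":0.07,"z":0,"wx":0,"wy":0,"wz":-0.02,"fingers":0},{"x":0,"y":0.07,"z":0,"wx":0,"wy":0,"wz":-0.02,"fingers":0},{"x":0,"y":0.07,"z":0,"wx":0,"wy":0,"wz":-0.02,"fingers":0}])

```text
clock: 13.75
tool_pos: [0.5109, -0.0589, 0.181]
eef_rot: [0.998, 0.069, -0.002, 0.002]
contact_force: [1.0, -0.4, 0.2]
opening: 0.502
```

```bash
python3 - <<'E'
from plan import *
a,d=snap('top');b,ds=snap('side')
plan([.466,-.3265,.10],11.3,0,n=4)
P=cloud('side',ds).reshape(-1,3);Q=R.from_euler('z',-YAW).apply(P-CAR)*1000
hsv=cv2.cvtColor(b,cv2.COLOR_RGB2HSV).reshape(-1,3)
m=(hsv[:,0]>105)&(hsv[:,0]<130)&(hsv[:,1]>120)&(abs(Q[:,0])<50)&(abs(Q[:,1])<25)
q=Q[m];q=q[np.argsort(q[:,0])];print(len(q))
for x in range(-35,35,7):
    s=q[(q[:,0]>=x)&(q[:,0]<x+7)]
    if len(s):print(x,len(s),np.round(s.mean(0),1),np.round(s[:,2].max(),1))
P=cloud('top',d); k=(P[...,2]>.1)&(P[...,2]<.2)&(P[...,0]>.55)&(P[...,1]<-.2);print('bottle',np.nanmean(P[k],0))
def c(im,x0,y0,w,h,W,H): return cv2.resize(im[y0:y0+h,x0:x0+w],(W,H),interpolation=cv2.INTER_CUBIC)
save(cv2.convertScaleAbs(np.hstack([c(b,205,100,60,60,400,400),c(a,125,130,60,60,400,400)]),alpha=2),'home.png')
E
```

```text
dist mm [ -44.8 -259.9  -81.5] rot 4.3 clk 13.85 F [-0.7 -0.5  1. ] op 43.7
{'x': -0.0237, 'y': 0.0787, 'z': 0.0262, 'wx': 0.0007, 'wy': 0.0003, 'wz': -0.006}
{'x': -0.0252, 'y': 0.0783, 'z': 0.026, 'wx': 0.0007, 'wy': 0.0003, 'wz': -0.006}
{'x': -0.0267, 'y': 0.0778, 'z': 0.0258, 'wx': 0.0007, 'wy': 0.0003, 'wz': -0.006}
{'x': -0.0282, 'y': 0.0774, 'z': 0.0257, 'wx': 0.0007, 'wy': 0.0003, 'wz': -0.006}
0
bottle [ 0.65481999 -0.33134947  0.13570042]
```

View pics/home.png

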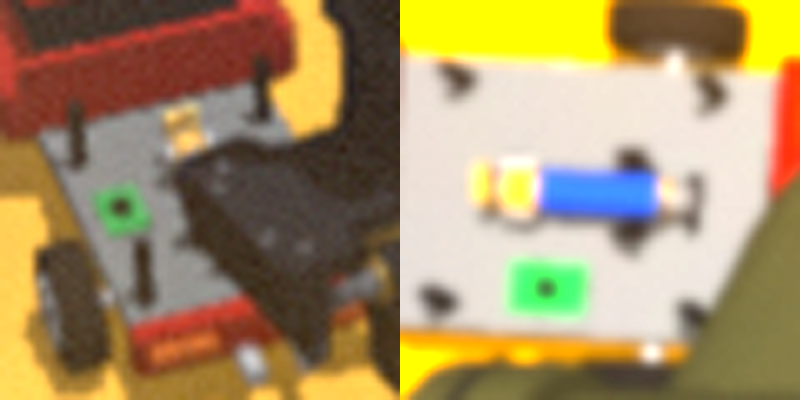

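In the top view the cell lies along the bay between lug (485,185) and plate (680,200). The side view is blocked by the arm, so I check that the cell is level with top depth.

```bash
python3 - <<'E'
from plan import *
a,d=load('top');P=cloud('top',d).reshape(-1,3);Q=R.from_euler('z',-YAW).apply(P-CAR)*1000
m=(abs(Q[:,1])<4)&(Q[:,0]>-45)&(Q[:,0]<45)&(Q[:,2]>44)
for x in range(-42,42,6):
    s=Q[m&(Q[:,0]>=x)&(Q[:,0]<x+6)]
    if len(s):print(x,len(s),np.round(s.mean(0),1))
E
```

```text
-42 9 [-38.7  -0.4  59.9]
-36 6 [-32.9  -0.4  64.1]
-30 7 [-26.9  -0.1  63.3]
-24 7 [-20.9   0.3  63.8]
-18 7 [-14.9   0.7  63.7]
-12 7 [-9.   0.4 64.8]
-6 6 [-3.6  1.1 65.1]
0 6 [ 3.6 -0.5 63.1]
6 7 [ 8.9 -0.8 64.7]
12 6 [14.9 -0.1 63.9]
18 7 [20.7  0.6 64.2]
24 5 [25.7  0.1 64.5]
30 9 [31.5 -0.5 67. ]
```

apply_moves(series=[{"x":-0.024,"y":0.075,"z":0.015,"wx":0,"wy":0,"wz":-0.005,"fingers":0},{"x":-0.025,"y":0.075,"z":0.015,"wx":0,"wy":0,"wz":-0.005,"fingers":0},{"x":-0.027,"y":0.075,"z":0.015,"wx":0,"wy":0,"wz":-0.005,"fingers":0},{"x":-0.027,"y":0.072,"z":0.015,"wx":0,"wy":0,"wz":-0.005,"fingers":0},{"x":0,"y":0,"z":0,"wx":0,"wy":0,"wz":0,"fingers":0}])

```text
clock: 14.48
tool_pos: [0.4635, -0.3064, 0.1348]
eef_rot: [0.996, 0.091, -0.003, 0.005]
contact_force: [0.3, 0.5, 0.7]
opening: 0.501
```

```bash
python3 - <<'E'
from plan import *
b,d=snap('side')
plan([.466,-.3265,.05],11.3,0,n=4)
# blue check in side view
P=cloud('side',d).reshape(-1,3);Q=R.from_euler('z',-YAW).apply(P-CAR)*1000
m=(abs(Q[:,1])<4)&(Q[:,0]>-45)&(Q[:,0]<45)&(Q[:,2]>50)
for x in range(-42,42,6):
    s=Q[m&(Q[:,0]>=x)&(Q[:,0]<x+6)]
    if len(s):print(x,len(s),np.round(s.mean(0),1))
E
```

```text
dist mm [  1.1 -23.7 -84.9] rot 0.8 clk 14.53 F [0.5 0.3 0.1] op 44.0
{'x': -0.0009, 'y': 0.0072, 'z': 0.0266, 'wx': 0.0006, 'wy': 0.0005, 'wz': -0.0009}
{'x': -0.0009, 'y': 0.0072, 'z': 0.0266, 'wx': 0.0006, 'wy': 0.0005, 'wz': -0.0009}
{'x': -0.001, 'y': 0.0072, 'z': 0.0266, 'wx': 0.0006, 'wy': 0.0005, 'wz': -0.0009}
{'x': -0.0011, 'y': 0.0073, 'z': 0.0265, 'wx': 0.0006, 'wy': 0.0005, 'wz': -0.0009}
-42 4 [-39.    1.2  62.3]
-36 4 [-34.   -0.6  64.4]
-30 5 [-26.2   0.5  63.8]
-24 3 [-19.    0.6  63.6]
-18 4 [-16.5   0.6  63.6]
-12 3 [-10.5   0.9  64.8]
-6 5 [-3.1 -0.9 64. ]
0 3 [ 3.2  0.5 64.4]
6 4 [ 9.9 -1.1 64. ]
12 4 [16.   0.8 64.7]
18 2 [23.1  0.9 64.3]
24 1 [25.7  1.6 64.5]
30 8 [33.1 -0.5 65.7]
36 1 [37.2 -2.5 70.2]
```

The cell is level and home: its top is at z 63–65 mm all along in both cameras. On to the cover ridge.

apply_moves(series=[{"x":-0.001,"y":0.0075,"z":0.027,"wx":0.0006,"wy":0.0005,"wz":-0.0009,"fingers":0},{"x":-0.001,"y":0.0075,"z":0.027,"wx":0.0006,"wy":0.0005,"wz":-0.0009,"fingers":0},{"x":-0.001,"y":0.0075,"z":0.027,"wx":0.0006,"wy":0.0005,"wz":-0.0009,"fingers":0},{"x":0,"y":0.005,"z":0.015,"wx":0.0006,"wy":0.0005,"wz":-0.0009,"fingers":0},{"x":0,"y":0,"z":0,"wx":0,"wy":0,"wz":0,"fingers":0}])

```text
clock: 15.15
tool_pos: [0.4694, -0.3171, 0.056]
eef_rot: [0.995, 0.103, 0.0, -0.003]
contact_force: [-0.4, 0.3, -0.2]
opening: 0.5
```

```bash
python3 - <<'E'
from plan import *
plan([.466,-.3265,.0205],11.3,0,n=2)
# ridge and skin from initial clouds are gone; use current side cloud
b,d=snap('side');P=cloud('side',d)
hsv=cv2.cvtColor(b,cv2.COLOR_RGB2HSV)
m=((hsv[...,0]<6)|(hsv[...,0]>174))&(hsv[...,1]>130)&(P[...,0]>.38)&(P[...,0]<.56)&(P[...,1]<-.24)&(P[...,1]>-.42)
q=R.from_euler('z',-11.3,degrees=True).apply(P[m]-[.466,-.3265,.004])*1000
sk=q[(q[:,2]<20)];print('skin extents',np.round(np.percentile(sk,[0,.5,1,99,99.5,100],axis=0),1))
rd=q[(q[:,2]>28)];print('ridge',len(rd),np.round(rd.min(0),1),np.round(rd.max(0),1))
E
```

```text
dist mm [ -3.4  -9.4 -35.5] rot 0.6 clk 15.15 F [-0.4  0.3 -0.2] op 44.0
{'x': -0.0033, 'y': 0.0054, 'z': 0.0222, 'wx': -0.0009, 'wy': -0.0002, 'wz': 0.0015}
{'x': -0.0033, 'y': 0.0054, 'z': 0.0222, 'wx': -0.0009, 'wy': -0.0002, 'wz': 0.0015}
skin extents [[-58.6 -62.2   8.5]
 [-57.5 -61.9   9.9]
 [-57.2 -61.6  10.3]
 [ 48.5   6.7  17.3]
 [ 49.    9.7  17.5]
 [ 51.5  39.2  18.6]]
ridge 122 [-13.2 -30.5  30.6] [ 6.5  4.6 37.5]
```

apply_moves(series=[{"x":-0.0045,"y":0.0055,"z":0.022,"wx":-0.0009,"wy":0,"wz":0.0015,"fingers":0},{"x":-0.004,"y":0.0055,"z":0.018,"wx":-0.0009,"wy":0,"wz":0.0015,"fingers":0},{"x":0,"y":0.001,"z":0.004,"wx":0,"wy":0,"wz":0,"fingers":0},{"x":0,"y":0,"z":0,"wx":0,"wy":0,"wz":0,"fingers":0}])

```text
clock: 15.7
tool_pos: [0.4655, -0.3281, 0.0199]
eef_rot: [0.995, 0.099, 0.002, 0.001]
contact_force: [0.7, -0.1, 0.4]
opening: 0.498
```

```bash
python3 - <<'E'
from plan import *
plan([.4645,-.327,.0205],11.3,0,n=1)
E
```

```text
dist mm [-1.   1.1  0.6] rot 0.2 clk 15.7 F [ 0.7 -0.1  0.4] op 43.9
{'x': -0.0009, 'y': -0.0015, 'z': -0.0007, 'wx': 0.0006, 'wy': -0.001, 'wz': 0.0001}
```

apply_moves(series=[{"x":-0.001,"y":-0.001,"z":-0.0005,"wx":0,"wy":0,"wz":0,"fingers":-0.4},{"x":0,"y":0,"z":0,"wx":0,"wy":0,"wz":0,"fingers":-1},{"x":0,"y":0,"z":0,"wx":0,"wy":0,"wz":0,"fingers":-1},{"x":0,"y":0,"z":0,"wx":0,"wy":0,"wz":0,"fingers":-1},{"x":0,"y":0,"z":0,"wx":0,"wy":0,"wz":0,"fingers":-1}], force=22)

```text
clock: 16.32
tool_pos: [0.4651, -0.3274, 0.0213]
eef_rot: [0.995, 0.099, 0.002, 0.001]
contact_force: [0.1, 0.5, -0.1]
opening: 0.226
```

apply_moves(series=[{"x":0,"y":0,"z":-0.01,"wx":0,"wy":0,"wz":0,"fingers":-1},{"x":0,"y":0,"z":-0.03,"wx":0,"wy":0,"wz":0,"fingers":-1},{"x":0,"y":0,"z":-0.05,"wx":0,"wy":0,"wz":0,"fingers":-1},{"x":0,"y":0,"z":-0.05,"wx":0,"wy":0,"wz":0,"fingers":-1},{"x":0,"y":0,"z":-0.03,"wx":0,"wy":0,"wz":0,"fingers":-1}])

```text
clock: 16.95
tool_pos: [0.4634, -0.3264, 0.1612]
eef_rot: [0.995, 0.099, 0.001, -0.0]
contact_force: [0.4, -0.1, -0.6]
opening: 0.222
```

```bash
cat >> plan.py <<'E'
def covermeas(n):
    im,d=snap(n);P=cloud(n,d);s=get_state();r=R.from_quat(s['eef_rot']);p=np.array(s['tool_pos'])
    hsv=cv2.cvtColor(im,cv2.COLOR_RGB2HSV)
    m=((hsv[...,0]<6)|(hsv[...,0]>174))&(hsv[...,1]>130)
    q=r.inv().apply(P.reshape(-1,3)-p).reshape(P.shape)*1000
    m&=(abs(q[...,0])<75)&(abs(q[...,1])<80)&(abs(q[...,2])<40)
    q=q[m];print(n,len(q),'pct .5/50/99.5',np.round(np.nanpercentile(q,[.5,50,99.5],axis=0),1).tolist())
    sk=q[(q[:,2]>-1)&(q[:,2]<8)]
    if len(sk)>30:
        A=np.c_[sk[:,:2],np.ones(len(sk))];f=np.linalg.lstsq(A,sk[:,2],rcond=None)[0];print('skin plane slope deg',np.round(np.degrees(f[:2]),2),'at0',round(f[2],1))
        rc=cv2.minAreaRect(sk[:,:2].astype(np.float32));print(rc)
E
python3 - <<'E'
from plan import *
covermeas('side');covermeas('top')
plan([.519,.20,.16],-5,0,n=10)
E
```

```text
side 1234 pct .5/50/99.5 [[-56.0, 1.1, -16.5], [-6.4, 37.3, 5.3], [50.4, 60.3, 9.8]]
skin plane slope deg [0.11 0.8 ] at0 4.8
((-2.584087371826172, 27.565706253051758), (108.7502670288086, 65.53345489501953), 0.03185466304421425)
top 149 pct .5/50/99.5 [[-51.3, -57.7, -20.5], [36.3, -23.7, 1.7], [51.9, 32.7, 6.2]]
skin plane slope deg [-0.07 -0.06] at0 2.0
((-0.5741157531738281, -12.236331939697266), (86.82892608642578, 108.02984619140625), 85.90838623046875)
dist mm [ 54.6 527.2  -1.9] rot 16.3 clk 17.05 F [-0.   0.2 -0.9] op 19.8
{'x': 0.0196, 'y': -0.0633, 'z': 0.0002, 'wx': 0.0001, 'wy': -0.0002, 'wz': 0.0091}
{'x': 0.0178, 'y': -0.0638, 'z': 0.0002, 'wx': 0.0001, 'wy': -0.0002, 'wz': 0.0091}
{'x': 0.016, 'y': -0.0643, 'z': 0.0002, 'wx': 0.0001, 'wy': -0.0002, 'wz': 0.0091}
{'x': 0.0142, 'y': -0.0647, 'z': 0.0002, 'wx': 0.0001, 'wy': -0.0002, 'wz': 0.0091}
{'x': 0.0123, 'y': -0.0651, 'z': 0.0002, 'wx': 0.0001, 'wy': -0.0002, 'wz': 0.0091}
{'x': 0.0105, 'y': -0.0654, 'z': 0.0002, 'wx': 0.0001, 'wy': -0.0002, 'wz': 0.0091}
{'x': 0.0086, 'y': -0.0657, 'z': 0.0002, 'wx': 0.0001, 'wy': -0.0002, 'wz': 0.0091}
{'x': 0.0067, 'y': -0.0659, 'z': 0.0002, 'wx': 0.0001, 'wy': -0.0002, 'wz': 0.0091}
{'x': 0.0048, 'y': -0.0661, 'z': 0.0002, 'wx': 0.0001, 'wy': -0.0002, 'wz': 0.0091}
{'x': 0.0029, 'y': -0.0662, 'z': 0.0002, 'wx': 0.0001, 'wy': -0.0002, 'wz': 0.0091}
```

The cover is held square to the tool (0.03°), level, with the ridge at 19.8 mm and its origin about 17 mm below the TCP. I carry it over the car.

apply_moves(series=[{"x":0.0196,"y":-0.0633,"z":0,"wx":0,"wy":0,"wz":0.0091,"fingers":-1},{"x":0.018,"y":-0.064,"z":0,"wx":0,"wy":0,"wz":0.0091,"fingers":-1},{"x":0.016,"y":-0.0643,"z":0,"wx":0,"wy":0,"wz":0.0091,"fingers":-1},{"x":0.014,"y":-0.0647,"z":0,"wx":0,"wy":0,"wz":0.0091,"fingers":-1},{"x":0.0123,"y":-0.065,"z":0,"wx":0,"wy":0,"wz":0.0091,"fingers":-1},{"x":0.0105,"y":-0.0654,"z":0,"wx":0,"wy":0,"wz":0.0091,"fingers":-1},{"x":0.0086,"y":-0.0657,"z":0,"wx":0,"wy":0,"wz":0.0091,"fingers":-1},{"x":0.0067,"y":-0.066,"z":0,"wx":0,"wy":0,"wz":0.0091,"fingers":-1}])

```text
clock: 18.05
tool_pos: [0.5094, 0.1007, 0.1548]
eef_rot: [1.0, -0.025, -0.0, 0.003]
contact_force: [0.4, 0.0, -0.9]
opening: 0.226
```

```bash
python3 - <<'E'
from plan import *
plan([.519,.1995,.13],-5,0,n=3)
E
```

```text
dist mm [  9.6  98.8 -24.8] rot 2.2 clk 18.05 F [ 0.4  0.  -0.9] op 19.9
{'x': 0.0019, 'y': -0.0414, 'z': 0.01, 'wx': 0.0007, 'wy': 0.0, 'wz': 0.004}
{'x': 0.0014, 'y': -0.0414, 'z': 0.0101, 'wx': 0.0007, 'wy': 0.0, 'wz': 0.004}
{'x': 0.0009, 'y': -0.0414, 'z': 0.0102, 'wx': 0.0007, 'wy': 0.0, 'wz': 0.004}
```

apply_moves(series=[{"x":0.0019,"y":-0.041,"z":0.008,"wx":0,"wy":0,"wz":0.004,"fingers":-1},{"x":0.0014,"y":-0.04,"z":0.008,"wx":0,"wy":0,"wz":0.004,"fingers":-1},{"x":0.0009,"y":-0.034,"z":0.008,"wx":0,"wy":0,"wz":0.004,"fingers":-1},{"x":0,"y":0,"z":0,"wx":0,"wy":0,"wz":0,"fingers":-1}])

```text
clock: 18.55
tool_pos: [0.5153, 0.2012, 0.1303]
eef_rot: [0.999, -0.039, -0.003, 0.004]
contact_force: [0.4, -1.0, 0.2]
opening: 0.225
```

```bash
python3 - <<'E'
from plan import *
plan([.519,.1995,.1],-5,0,n=3)
covermeas('side')
b,d=load('side')
s=get_state();r=R.from_quat(s['eef_rot'])
c2=lambda p:np.round((proj('side',p)[0]+.5-[195,80])*8)
for x in(-53,53):
  for y in (-59,59): print('cover inner corner',c2(np.array(s['tool_pos'])+r.apply(np.array([x,y,17.3])/1000)))
for x in(-51,51):
  for y in(-45,45): print('post top',x,y,c2(car([x,y,76])))
E
```

```text
dist mm [  3.7  -1.7 -30.3] rot 0.7 clk 18.55 F [ 0.4 -1.   0.2] op 19.8
{'x': 0.0016, 'y': 0.0005, 'z': 0.0126, 'wx': 0.0008, 'wy': 0.0005, 'wz': 0.001}
{'x': 0.0016, 'y': 0.0005, 'z': 0.0126, 'wx': 0.0008, 'wy': 0.0005, 'wz': 0.001}
{'x': 0.0016, 'y': 0.0005, 'z': 0.0126, 'wx': 0.0008, 'wy': 0.0005, 'wz': 0.001}
side 699 pct .5/50/99.5 [[-55.3, -60.7, -21.9], [-5.7, 27.1, 3.2], [50.8, 63.2, 14.2]]
skin plane slope deg [-0.02  0.76] at0 3.3
((-2.5291061401367188, -1.2113800048828125), (129.7745819091797, 107.66084289550781), 88.54181671142578)
cover inner corner [125. 213.]
cover inner corner [220. 401.]
cover inner corner [395. 152.]
cover inner corner [506. 331.]
post top -51 -45 [485. 393.]
post top -51 45 [249. 452.]
post top 51 -45 [393. 234.]
post top 51 45 [168. 287.]
```

apply_moves(series=[{"x":0.002,"y":0.0005,"z":0.0126,"wx":0.0008,"wy":0.0005,"wz":0.001,"fingers":-1},{"x":0.0017,"y":0.0005,"z":0.0126,"wx":0.0008,"wy":0.0005,"wz":0.001,"fingers":-1},{"x":0.0017,"y":0.0005,"z":0.008,"wx":0.0008,"wy":0.0005,"wz":0.001,"fingers":-1},{"x":0,"y":0,"z":0,"wx":0,"wy":0,"wz":0,"fingers":-1}])

```text
clock: 19.1
tool_pos: [0.5198, 0.1916, 0.102]
eef_rot: [0.999, -0.049, -0.0, 0.002]
contact_force: [0.8, 0.2, 0.1]
opening: 0.224
```

```bash
python3 - <<'E'
from plan import *
plan([.5195,.1995,.0945],-5,0,n=2)
b,d=snap('side')
save(cv2.convertScaleAbs(b,alpha=1.8),'cov.png',crop=(195,80,275,150),s=8)
E
```

```text
dist mm [-0.3  7.9 -7.5] rot 0.6 clk 19.1 F [0.8 0.2 0.1] op 19.7
{'x': -0.0007, 'y': -0.0049, 'z': 0.0047, 'wx': 0.0007, 'wy': 0.0001, 'wz': -0.0016}
{'x': -0.0006, 'y': -0.0049, 'z': 0.0047, 'wx': 0.0007, 'wy': 0.0001, 'wz': -0.0016}
```

View pics/cov.png

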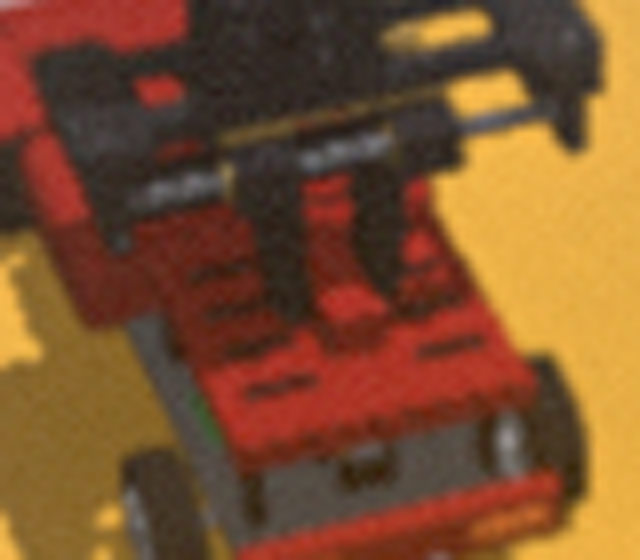

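The cover is level over the posts, with its tail edge at about (385,425) in the crop. It sits 8 mm too far to the tail, so I correct that before lowering.

apply_moves(series=[{"x":-0.0005,"y":-0.005,"z":0,"wx":0.0007,"wy":0,"wz":-0.0016,"fingers":-1},{"x":0,"y":-0.005,"z":0,"wx":0,"wy":0,"wz":-0.0016,"fingers":-1},{"x":0,"y":0,"z":0,"wx":0,"wy":0,"wz":0,"fingers":-1}])

```text
clock: 19.52
tool_pos: [0.5208, 0.2009, 0.1029]
eef_rot: [0.999, -0.043, 0.001, 0.0]
contact_force: [-0.5, -0.2, -1.2]
opening: 0.223
```

```bash
python3 - <<'E'
from plan import *
plan([.5195,.1995,.0945],-5,0,n=2)
E
```

```text
dist mm [-1.3 -1.4 -8.4] rot 0.1 clk 19.52 F [-0.5 -0.2 -1.2] op 19.6
{'x': -0.0007, 'y': 0.0009, 'z': 0.0053, 'wx': 0.0001, 'wy': -0.0002, 'wz': 0.0002}
{'x': -0.0007, 'y': 0.0009, 'z': 0.0053, 'wx': 0.0001, 'wy': -0.0002, 'wz': 0.0002}
```

apply_moves(series=[{"x":-0.0007,"y":0.0008,"z":0.003,"wx":0,"wy":0,"wz":0,"fingers":-1},{"x":-0.0007,"y":0.0008,"z":0.004,"wx":0,"wy":0,"wz":0,"fingers":-1},{"x":0,"y":0,"z":0.0035,"wx":0,"wy":0,"wz":0,"fingers":-1},{"x":0,"y":0,"z":0,"wx":0,"wy":0,"wz":0,"fingers":-1}])

```text
clock: 20.02
tool_pos: [0.5193, 0.1996, 0.094]
eef_rot: [0.999, -0.043, 0.001, 0.001]
contact_force: [-0.8, 1.3, -0.9]
opening: 0.226
```

```bash
python3 - <<'E'
from plan import *
plan([.5195,.1995,.0875],-5,0,n=2)
E
```

```text
dist mm [ 0.2 -0.1 -6.5] rot 0.1 clk 20.02 F [-0.8  1.3 -0.9] op 19.9
{'x': 0.0001, 'y': 0.0001, 'z': 0.0041, 'wx': 0.0002, 'wy': -0.0002, 'wz': 0.0003}
{'x': 0.0001, 'y': 0.0001, 'z': 0.0041, 'wx': 0.0002, 'wy': -0.0002, 'wz': 0.0003}
```

The rim is below the post tops with no vertical contact. I lower slowly.

apply_moves(series=[{"x":0,"y":0,"z":0.004,"wx":0,"wy":0,"wz":0,"fingers":-1},{"x":0,"y":0,"z":0.002,"wx":0,"wy":0,"wz":0,"fingers":-1}])

```text
clock: 20.27
tool_pos: [0.5194, 0.1996, 0.089]
eef_rot: [0.999, -0.043, 0.001, 0.001]
contact_force: [0.5, -0.2, -0.0]
opening: 0.228
```

apply_moves(series=[{"x":0,"y":0,"z":0.0015,"wx":0,"wy":0,"wz":0,"fingers":-1}])

```text
clock: 20.4
tool_pos: [0.5195, 0.1995, 0.0876]
eef_rot: [0.999, -0.043, 0.001, 0.001]
contact_force: [0.7, -0.6, -1.0]
opening: 0.225
```

apply_moves(series=[{"x":0,"y":0,"z":0.001,"wx":0,"wy":0,"wz":0,"fingers":-1}])

```text
clock: 20.52
tool_pos: [0.5194, 0.1995, 0.0869]
eef_rot: [0.999, -0.043, 0.001, 0.001]
contact_force: [-2.8, -1.1, 7.9]
opening: 0.228
```

Contact came at 8 N at the expected home height. I release and lift.

apply_moves(series=[{"x":0,"y":0,"z":0,"wx":0,"wy":0,"wz":0,"fingers":-0.4},{"x":0,"y":0,"z":0,"wx":0,"wy":0,"wz":0,"fingers":0},{"x":0,"y":0,"z":0,"wx":0,"wy":0,"wz":0,"fingers":0},{"x":0,"y":0,"z":-0.02,"wx":0,"wy":0,"wz":0,"fingers":0},{"x":0,"y":0,"z":-0.05,"wx":0,"wy":0,"wz":0,"fingers":0},{"x":0,"y":0,"z":-0.05,"wx":0,"wy":0,"wz":0,"fingers":0},{"x":-0.05,"y":0.06,"z":-0.03,"wx":0,"wy":0,"wz":0,"fingers":0},{"x":-0.06,"y":0.06,"z":0,"wx":0,"wy":0,"wz":0,"fingers":0}])

```text
clock: 21.52
tool_pos: [0.4312, 0.1171, 0.212]
eef_rot: [0.999, -0.041, 0.006, -0.001]
contact_force: [0.2, -0.1, -0.5]
opening: 0.501
```

apply_moves(series=[{"x":-0.05,"y":0.06,"z":0,"wx":0,"wy":0,"wz":-0.02,"fingers":0},{"x":0,"y":0.07,"z":0,"wx":0,"wy":0,"wz":-0.03,"fingers":0},{"x":0,"y":0.07,"z":0,"wx":0,"wy":0,"wz":-0.03,"fingers":0},{"x":0,"y":0.07,"z":0,"wx":0,"wy":0,"wz":-0.03,"fingers":0},{"x":0,"y":0,"z":0,"wx":0,"wy":0,"wz":0,"fingers":0},{"x":0,"y":0,"z":0,"wx":0,"wy":0,"wz":0,"fingers":0}])

```text
clock: 22.28
tool_pos: [0.3964, -0.1042, 0.2172]
eef_rot: [0.991, 0.134, 0.01, 0.001]
contact_force: [-0.3, 0.6, -0.1]
opening: 0.504
```

```bash
python3 - <<'E'
from plan import *
print(np.round(get_state()['tool_pos'],3),get_state()['clock'])
for n in('top','side'):
    im,d=snap(n);Q=R.from_euler('z',-YAW).apply(cloud(n,d).reshape(-1,3)-CAR)*1000
    h=cv2.cvtColor(im,cv2.COLOR_RGB2HSV).reshape(-1,3);red=((h[:,0]<6)|(h[:,0]>174))&(h[:,1]>130)
    m=red&(abs(Q[:,0])<70)&(abs(Q[:,1])<65)&(Q[:,2]>60)
    s=Q[m&(Q[:,2]<90)];f=np.linalg.lstsq(np.c_[s[:,:2],np.ones(len(s))],s[:,2],rcond=None)[0]
    t=Q[m&(Q[:,2]>92)]
    print(n,len(s),'skin z0',round(f[2],1),'slope deg',np.round(np.degrees(f[:2]),2),'ext',np.round(np.percentile(s,[.5,99.5],axis=0),1).tolist(),cv2.minAreaRect(s[:,:2].astype(np.float32)))
    print('ridge',len(t),np.round(t.min(0),1),np.round(t.max(0),1),np.round(np.median(t,0),1))
E
```

```text
[ 0.396 -0.104  0.217] 22.275
top 1782 skin z0 79.7 slope deg [-0.02 -0.31] ext [[-62.9, -55.3, 71.1], [59.5, 54.6, 85.7]] ((-1.1179084777832031, -0.7428207397460938), (125.68717193603516, 112.108154296875), 1.4342304468154907)
ridge 190 [-30.4 -11.6  92.2] [ 29.8   8.6 104.8] [-1.8 -0.7 99. ]
side 14 skin z0 79.7 slope deg [ 0.62 -0.68] ext [[-56.6, -55.0, 77.1], [5.9, -41.6, 82.6]] ((-25.474365234375, -47.785648345947266), (62.7373046875, 12.448565483093262), 2.2386181354522705)Traceback (most recent call last):
  File "<stdin>", line 10, in <module>
    return umr_minimum(a, axis, None, out, keepdims, initial, where)
ValueError: zero-size array to reduction operation minimum which has no identity
```

The cover is seated: skin at z 79.7 (79 expected), ridge top at 99 (expected 99), level within 0.3°, and centred within about 2 mm of the seat. I hand the job in.

```bash
python3 -c "
from plant import *
print(finish_job())"
```

```text
the job is handed in; nothing more can be done
None
```

Both parts are in place and the job is handed in; it took about 22 s of the 64 s allowed.

**Cell:** I pushed the blue cell's flat end against the spring plate at 28° tilt, a little over the 25° you gave. I then swung the nub down onto the clips and pressed it home. The press peaked at about 20 N, and the cell was gripped at 25 N. Before the cover went on, the cell's top measured z 63–65 mm along its whole length in both cameras (home is 64).

**Cover:** I laid the 122 x 110 mm cover on the four posts with its ridge along the car, gripped at 22 N. It touched down at about 8 N. In the top camera its skin is at z 79.7 mm (79 expected) and the ridge top at 99 mm (99 expected). It is level within 0.3° and centred within about 2 mm.

**Checks that failed or disagreed:**
- The side camera could not confirm the cover, because the arm blocked almost all of its view.
- The side camera also read about 2–3 mm off compared with the top camera and the tool.
- Spring force suggested slightly less plate travel than position did, so I pushed about 1.5 mm further before swinging the nub down.

I didn't re-measure the grey cell, tyre and bottle at the end, but the arm was never planned near them.

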